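Change the stamp dies of the flatbread press

ROBOT

A 7-joint arm with a two-finger parallel gripper is mounted at the origin on the work surface. World frame = base frame: x ahead of the robot, y to its left, z up, the work surface at z = 0. Lengths are in mm, angles in rad, forces in N, time in s.
With the tool pointing down it reaches from about 350 to 900 mm from the base axis. Payload 8.1 kg.
Tool frame: the origin (TCP) lies between the finger pads; the fingertips stand 25 mm ahead of it and the grasp point (between the pads) lies 6 mm ahead of it; z points along the fingers, y is the direction in which the jaws open and shut (so a half turn about z gives the same grasp; the last joint's range is limited). The gripper opens to 92 mm and grips with 3 to 60 N. Pads are 19 mm wide; open, the fingers measure 130 mm over their backs; the gripper's body (75 mm by 190 mm) begins 47 mm behind the grasp point.
Start: joints at [-1.306, 0.434, 0.025, 1.573, -0.012, 1.134, -0.075], TCP at [224.755, 583.204, 225.242] pointing down, gripper open.
Joint ranges: [-2.62, 2.62], [-0.44, 2.09], [-1.27, 1.32], [0.08, 2.57], [-1.32, 4.46], [0.12, 2], [-2.74, 2.74]. Speed limits (rad/s): [2.22, 2.22, 3.01, 3.01, 3.14, 3.14, 3.14].

INTERFACE

Orientations are given as a 3x3 rotation matrix whose columns are the frame's x, y, z axes.
In Python, from station import robot gives the robot as it stands.
- The arm moves only by the shell command python3 -m crank 'ROWS'. ROWS is JSON, a list of rows, each a list of 7 numbers: the turn, a rotation vector about the world's x, y, z in rad, then the shift along the world's x, y, z in mm, then the opening, from 0 (shut) to 1 (fully open). In form: [[wx, wy, wz, x, y, z, gripper], ...]. A call has 1 to 12 rows; each row shifts and turns the commanded pose from where the row before left it; what a row does not reach is not made up. A row lasts 1/8 s, in which the tool goes at most 62.5 mm and 10.7 degrees, less where a joint would pass 70% of its speed; a pose out of reach is approached as far as the arm can. A call with a gripper value outside its range is refused whole. The fingers move at their own pace and stop on an object; the grip force is fixed at half the most. Time passes only in rows, so rows that do not move let the fingers close. It gives the time, the measured TCP pose, the force and the opening at its end, in the units of the state.
- robot.get_obs(): the state, without advancing time (a new reading comes with each control period).
- robot.grab_frame(name): name is "scene" or "top"; returns a dict with "frame" (384x512x3 uint8, red, green, blue), "mtx" (3x3 intrinsics, pixels), "k1" (the pictures are not rectified: a ray, as slopes to the right and down, at radius r is drawn at 1 + k1 r^2 times it, then the intrinsics apply), "extrinsics" (4x4, takes a point from world to camera coordinates). Camera axes: x right, y down, z forward; pixel columns grow to the right and rows downward; lengths in mm; the calibration is good to about 2 mm. A picture is of the moment at which its call begins. There is no depth.
- robot.sign_off(): hands the job in, once; it reports no verdict.
The state is a dict: "clock": time; "joint_positions": joint angles; "joint_velocities": joint speeds; "joint_torque": joint torques, N m; "eef_pos": TCP position; "eef_rot": TCP orientation; "force": force on the tool from outside, world axes, zero at the start; "wrist_torque": the same for the moment, N m; "opening": finger opening in mm.
Only numpy, scipy, OpenCV 4.12 (cv2) and the standard library are available. Lean on these libraries where they do the work, as an engineer would, in place of code of your own. Each camera call takes 0.05 s, during which the arm holds its last target.

TASK

Get the flatbread press ready for the next batch: with its carrier still drawn out, move every worn die (blackened, red knob) from the carrier into the plywood return crate and seat every fresh die (white, blue knob) flat on the floor of a pocket of its own shape. Then slide the loaded carrier fully home by its black handle, and lock it with the orange pin, pushed through the hole in the yellow lug until its head rests on the lug. Leave the bread and the other things on the counter where they are.

Things in the scene. Friction and masses are not known exactly. Their poses are not given: they have to be found in the camera images.
- die_round1: fresh round stamp die: white plastic disc 54 mm across with a blue knob (flat underside; 12 mm thick, with a round knob 20 mm across standing on its middle from 12 to 44 mm above the underside). Origin: centre of the underside, z up through the knob. Lies loose on the table left of the press, knob up. May be absent.
- die_round2: fresh round stamp die: white plastic disc 54 mm across with a blue knob (flat underside; 12 mm thick, with a round knob 20 mm across standing on its middle from 12 to 44 mm above the underside). Origin: centre of the underside, z up through the knob. Lies loose on the table left of the press, knob up. May be absent.
- die_square1: fresh square stamp die: white plastic square 50 x 50 mm (sides along its x and y) with a blue knob (flat underside; 12 mm thick, with a round knob 20 mm across standing on its middle from 12 to 44 mm above the underside). Origin: centre of the underside, z up through the knob. Lies loose on the table left of the press, knob up. May be absent.
- die_square2: fresh square stamp die: white plastic square 50 x 50 mm (sides along its x and y) with a blue knob (flat underside; 12 mm thick, with a round knob 20 mm across standing on its middle from 12 to 44 mm above the underside). Origin: centre of the underside, z up through the knob. Lies loose on the table left of the press, knob up. May be absent.
- worn_round_a: a worn-out round die, dark charred with a red knob, otherwise of the same size and form as the fresh round dies; if present it sits at the start in pocket_round_a. Origin: centre of the underside, z up. May be absent.
- worn_round_b: a worn-out round die, dark charred with a red knob, otherwise of the same size and form as the fresh round dies; if present it sits at the start in pocket_round_b. Origin: centre of the underside, z up. May be absent.
- worn_square_a: a worn-out square die, dark charred with a red knob, otherwise of the same size and form as the fresh square dies; if present it sits at the start in pocket_square_a. Origin: centre of the underside, z up. May be absent.
- worn_square_b: a worn-out square die, dark charred with a red knob, otherwise of the same size and form as the fresh square dies; if present it sits at the start in pocket_square_b. Origin: centre of the underside, z up. May be absent.
- pocket_round_a (a point): round, 57 mm across, pocket in the aluminium carrier plate, open at the top, 11 mm deep: centre of its FLOOR, x along the carrier's travel towards home, z up. The point moves with the carrier. Pockets lie in a 2 x 2 square at 80 mm spacing round the black handle.
- pocket_round_b (a point): round, 57 mm across, pocket in the aluminium carrier plate, open at the top, 11 mm deep: centre of its FLOOR, x along the carrier's travel towards home, z up. The point moves with the carrier. Pockets lie in a 2 x 2 square at 80 mm spacing round the black handle.
- pocket_square_a (a point): square, 53 x 53 mm, sides along the point's x and y, pocket in the aluminium carrier plate, open at the top, 11 mm deep: centre of its FLOOR, x along the carrier's travel towards home, z up. The point moves with the carrier. Pockets lie in a 2 x 2 square at 80 mm spacing round the black handle.
- pocket_square_b (a point): square, 53 x 53 mm, sides along the point's x and y, pocket in the aluminium carrier plate, open at the top, 11 mm deep: centre of its FLOOR, x along the carrier's travel towards home, z up. The point moves with the carrier. Pockets lie in a 2 x 2 square at 80 mm spacing round the black handle.
- carrier (a joint): travel of the carrier plate on the press bed: 0 = drawn fully out towards the robot (so at the start), 0.07 m = fully home against its stop near the green machine body; friction about 4 N, stays where it is left. Carrier plate 164 x 164 x 18 mm, its top 47 mm above the table.
- handle (a point): the black upright handle in the middle of the carrier, 18 mm across, its top 15 mm above and the carrier's top face 30 mm below this point (grip it here to slide the carrier); x points in the direction of travel towards home. Moves with the carrier.
- lug_hole (a point): centre of the mouth (top) of the 12.5 mm hole through the yellow lug on the carrier's right side; lug 18 mm thick, its top level with the carrier's. When the carrier is home a 14 mm hole in the bed, 22 mm deep, lies right below it. Moves with the carrier, z up.
- pin: orange lock pin: shank 10 mm across and 38 mm long with a tapered tip, above it a round head 20 mm across and 26 mm high (38 to 64 mm from the tip). Origin: the tip, z up to the head. Stands at the start in the 12.5 mm hole of its stand, a fixed dark wooden block 70 x 70 x 48 mm, head resting on the block's top, so only the head shows.
- crate_in (a point): return crate, an open plywood box 180 x 180 mm outside, 45 mm high, walls 6 mm, fixed: centre of its inner floor (about 6 mm above the table), x and y along its walls.
- loaf1: a round baked flatbread, 150 mm across, 32 mm high: bystander, leave alone. Origin: centre of the underside.
- loaf2: a round baked flatbread, 140 mm across, 32 mm high: bystander, leave alone. Origin: centre of the underside.
- seed_jar: a small amber glass jar with a red cap, 52 mm across, 75 mm high: bystander, leave alone. Origin: centre of the underside.
- bowl: a small white bowl, 110 mm across, 45 mm high: bystander, leave alone. Origin: centre of the underside.
- brush: a brush, 170 mm long: bystander, leave alone. Origin: near its middle.
- salt_tin: a small blue tin, 48 mm across, 60 mm high: bystander, leave alone. Origin: centre of the underside.
- spoon: a wooden spoon, 180 mm long: bystander, leave alone. Origin: near its middle.
There are look-alikes about, which are no part of the job. Leave any green look-alike of the die_square2 alone. What is shaped like the die_square1 but turquoise is not meant.

How it is judged:
By the outcome, as a careful person would: the job done as asked, in the order asked, and still so for the second after the job is handed in, with the robot touching nothing.
Of die_round1, die_round2, die_square1, die_square2 only 3 to 4 are there at a start; the rules pass over those that are not, and their reading is None.
Of worn_round_a, worn_round_b, worn_square_a, worn_square_b only 2 to 4 are there at a start; the rules pass over those that are not, and their reading is None.
At some moment in a run one of die_round1, die_round2, die_square1, die_square2 may be knocked a few centimetres aside while the robot is not near it.
It also fails if it takes over 210 s, if anything falls off the work surface, if the arm or the gripper's body presses on something with over 40 N, if the wrist force passes 120 N, or if a joint passes its speed limit or range.

## Working session

There is one attempt and no reset: what is moved stays moved. The work goes in short steps, Python scripts to look and compute and a shell command to move; the robot and the scene stay as the last step left them, time stands still between calls to the robot, and variables do not carry over. Pictures are saved under pics/ and viewed, and the job is handed in when it is done.

```bash
ls; mkdir -p pics; python3 - <<'E'
from station import robot
import cv2
o=robot.get_obs(); print({k:o[k] for k in('clock','eef_pos','eef_rot','opening','force')})
for n in('scene','top'):
    f=robot.grab_frame(n); cv2.imwrite(f'pics/{n}0.png',f['frame'][:,:,::-1]); print(n,f['mtx'],f['k1'],f['extrinsics'])
E
```

```text
pics
{'clock': 0.0, 'eef_pos': array([224.60198158, 582.6944057 , 224.44700528]), 'eef_rot': array([[-9.33106902e-01,  3.59598849e-01, -4.20517727e-04],
       [ 3.59599058e-01,  9.33105639e-01, -1.54429428e-03],
       [-1.62938983e-04, -1.59220943e-03, -9.99998719e-01]]), 'opening': 91.73495587285416, 'force': array([-0.15655567, -0.04848815, -0.50778752])}
scene [[416.35744312   0.         261.97847681]
 [  0.         416.35744312 196.8931455 ]
 [  0.           0.           1.        ]] -0.04386470719553605 [[-4.27222343e-01  9.04132118e-01 -5.11686614e-03  2.19341781e+02]
 [ 6.02414175e-01  2.80424675e-01 -7.47301253e-01 -2.07852593e+02]
 [-6.74224169e-01 -3.22346265e-01 -6.64465691e-01  1.95616693e+03]
 [ 0.00000000e+00  0.00000000e+00  0.00000000e+00  1.00000000e+00]]
top [[472.42483563   0.         262.36360207]
 [  0.         472.42483563 193.27228428]
 [  0.           0.           1.        ]] -0.05207961161861768 [[ 2.69865920e-02 -9.99635007e-01  1.25524549e-03 -3.59102821e+01]
 [-9.87666789e-01 -2.68571847e-02 -1.54249813e-01  4.89519423e+02]
 [ 1.54227225e-01  2.92291248e-03 -9.88031082e-01  1.53879968e+03]
 [ 0.00000000e+00  0.00000000e+00  0.00000000e+00  1.00000000e+00]]
```

View pics/top0.png

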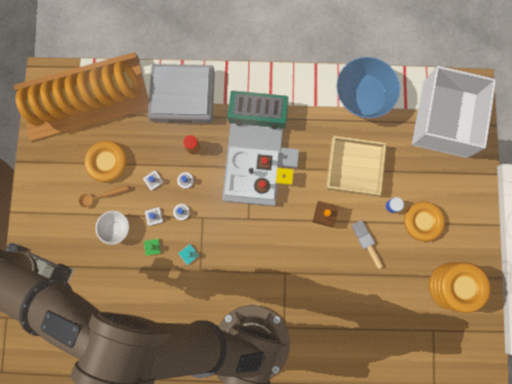

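View pics/scene0.png

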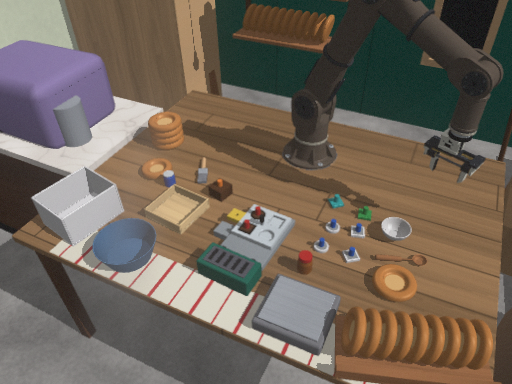

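```bash
cat > h.py <<'E'
from station import robot
import cv2, numpy as np
def load(n): return robot.grab_frame(n)
def und(f,uv):
    K=f['mtx'];k=f['k1']
    d=np.array([k,0,0,0,0.]); 
    return cv2.undistortPoints(np.array(uv,float).reshape(-1,1,2),K,d,None,None,None,(3,50,1e-10)).reshape(-1,2) if False else cv2.undistortPoints(np.array(uv,float).reshape(-1,1,2),K,d).reshape(-1,2)
def onplane(f,uv,z):
    E=f['extrinsics'];R=E[:3,:3];t=E[:3,3];c=-R.T@t
    p=und(f,uv); d=np.c_[p,np.ones(len(p))]@R
    return c+d*((z-c[2])/d[:,2])[:,None]
def proj(f,P):
    E=f['extrinsics']
    return cv2.projectPoints(np.array(P,float).reshape(-1,1,3),cv2.Rodrigues(E[:3,:3])[0],E[:3,3],f['mtx'],np.array([f['k1'],0,0,0,0.]))[0].reshape(-1,2)
def rays(f,uv):
    E=f['extrinsics'];R=E[:3,:3];t=E[:3,3];p=und(f,uv);d=np.c_[p,np.ones(len(p))]@R
    return -R.T@t, d/np.linalg.norm(d,axis=1)[:,None]
def tri(fa,a,fb,b):
    c1,d1=rays(fa,[a]);c2,d2=rays(fb,[b]);d1=d1[0];d2=d2[0]
    s=np.linalg.lstsq(np.c_[d1,-d2],c2-c1,rcond=None)[0]
    p,q=c1+s[0]*d1,c2+s[1]*d2
    return (p+q)/2,np.linalg.norm(p-q)
def crop(f,u0,v0,u1,v1,name,s=6):
    im=f['frame'][v0:v1,u0:u1,::-1]
    cv2.imwrite('pics/'+name,cv2.resize(im,None,fx=s,fy=s,interpolation=cv2.INTER_CUBIC))
def blobs(f,box,fn,amin=6):
    u0,v0,u1,v1=box
    im=f['frame'];hsv=cv2.cvtColor(im,cv2.COLOR_RGB2HSV).astype(int)
    m=np.zeros(im.shape[:2],np.uint8); m[v0:v1,u0:u1]=fn(hsv[v0:v1,u0:u1,0],hsv[v0:v1,u0:u1,1],hsv[v0:v1,u0:u1,2]).astype(np.uint8)
    n,l,s,c=cv2.connectedComponentsWithStats(m)
    return [(c[i].round(2),s[i]) for i in range(1,n) if s[i][4]>=amin],l
E
python3 - <<'E'
from h import *
t=load('top');s=load('scene')
crop(t,130,160,230,270,'ct.png',5);crop(t,210,120,350,240,'cp.png',5)
crop(s,200,180,300,260,'cs.png',7);crop(s,300,185,420,270,'cs2.png',6)
E
```

```text
(no output)
```

View pics/ct.png

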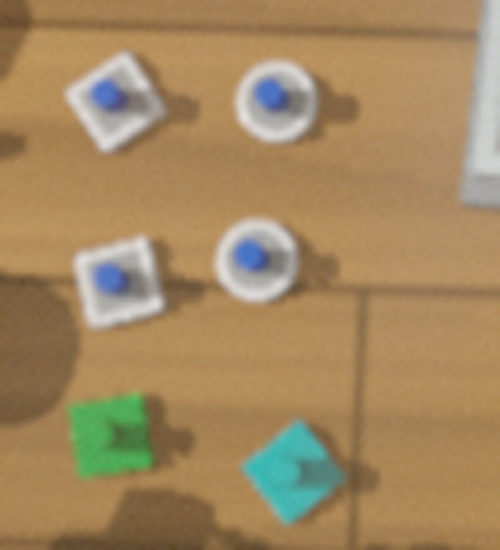

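View pics/cp.png

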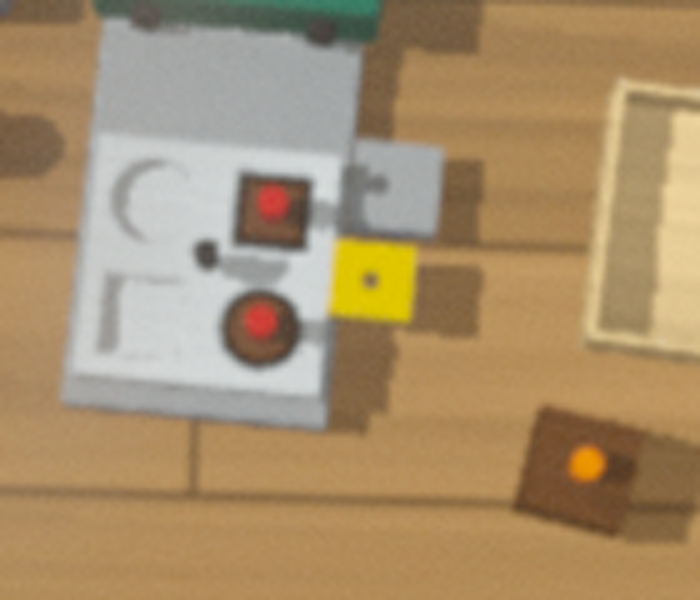

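View pics/cs.png

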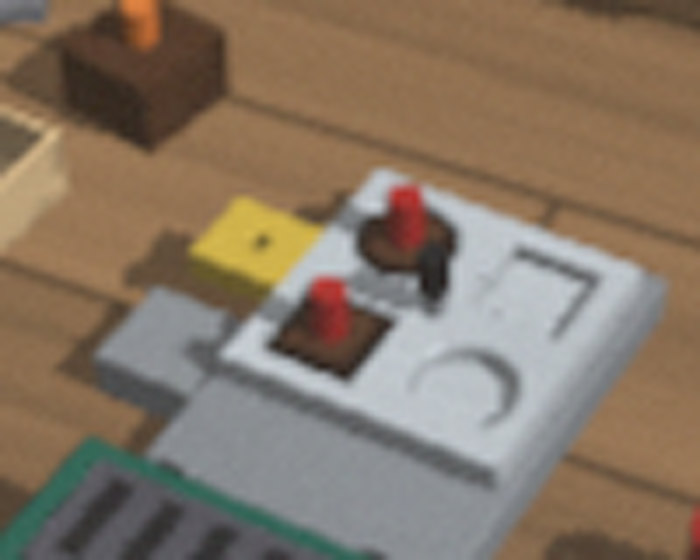

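View pics/cs2.png

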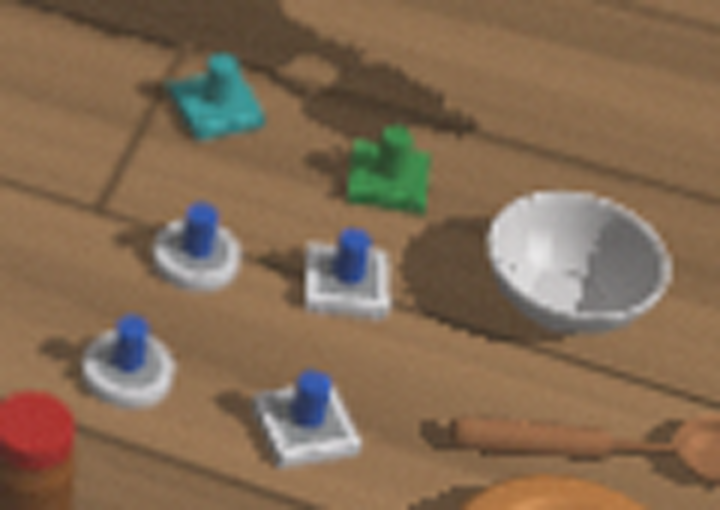

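```bash
cat > meas.py <<'E'
from h import *
t=load('top');s=load('scene')
for f,n in((t,'top'),(s,'scene')): print(n,'cam',(-f['extrinsics'][:3,:3].T@f['extrinsics'][:3,3]).round())
B={'blue':(lambda h,S,v:(h>105)&(h<130)&(S>130)&(v>80),(130,165,210,230),(310,215,380,260)),
'red':(lambda h,S,v:((h<8)|(h>172))&(S>150)&(v>110),(240,140,290,200),(235,200,270,232)),
'orange':(lambda h,S,v:(h>=8)&(h<18)&(S>200)&(v>150),(315,200,345,225),(205,170,232,190)),
'yellow':(lambda h,S,v:(h>22)&(h<32)&(S>180)&(v>130),(270,160,305,190),(220,200,255,230)),
'black':(lambda h,S,v:(v<75),(244,163,258,178),(255,210,268,226)),
}
def show():
    for k,(fn,bt,bs) in B.items():
        for f,b,n in((t,bt,'top'),(s,bs,'scene')):
            bl,_=blobs(f,b,fn)
            print(k,n,[(tuple(c),tuple(st)) for c,st in bl])
E
python3 - <<'E'
from meas import *
show()
E
```

```text
top cam [ 247.  -27. 1596.]
scene cam [1538.  491. 1146.]
blue top [((np.float64(150.55), np.float64(178.36)), (np.int32(149), np.int32(177), np.int32(4), np.int32(4), np.int32(11))), ((np.float64(183.5), np.float64(178.5)), (np.int32(182), np.int32(177), np.int32(4), np.int32(4), np.int32(14))), ((np.float64(179.67), np.float64(210.53)), (np.int32(178), np.int32(209), np.int32(5), np.int32(4), np.int32(15))), ((np.float64(151.42), np.float64(215.25)), (np.int32(150), np.int32(214), np.int32(4), np.int32(4), np.int32(12)))]
blue scene [((np.float64(333.4), np.float64(222.72)), (np.int32(332), np.int32(219), np.int32(4), np.int32(9), np.int32(25))), ((np.float64(358.55), np.float64(227.38)), (np.int32(357), np.int32(224), np.int32(4), np.int32(8), np.int32(29))), ((np.float64(321.64), np.float64(241.71)), (np.int32(320), np.int32(238), np.int32(4), np.int32(9), np.int32(28))), ((np.float64(351.88), np.float64(250.85)), (np.int32(350), np.int32(247), np.int32(5), np.int32(9), np.int32(34)))]
red top [((np.float64(264.2), np.float64(160.09)), (np.int32(262), np.int32(157), np.int32(6), np.int32(7), np.int32(35))), ((np.float64(261.63), np.float64(183.92)), (np.int32(259), np.int32(181), np.int32(7), np.int32(7), np.int32(38)))]
red scene [((np.float64(258.1), np.float64(210.62)), (np.int32(256), np.int32(207), np.int32(5), np.int32(8), np.int32(29))), ((np.float64(247.07), np.float64(223.67)), (np.int32(245), np.int32(220), np.int32(5), np.int32(9), np.int32(30)))]
orange top [((np.float64(326.93), np.float64(213.0)), (np.int32(324), np.int32(210), np.int32(7), np.int32(6), np.int32(15)))]
orange scene []
yellow top [((np.float64(284.46), np.float64(175.78)), (np.int32(276), np.int32(168), np.int32(17), np.int32(17), np.int32(237)))]
yellow scene []
black top []
black scene [((np.float64(260.98), np.float64(217.45)), (np.int32(255), np.int32(212), np.int32(10), np.int32(11), np.int32(42)))]
```

```bash
cat >> h.py <<'E'
def upmask(f,box,fn,s=8):
    u0,v0,u1,v1=box
    im=cv2.resize(f['frame'][v0:v1,u0:u1],None,fx=s,fy=s,interpolation=cv2.INTER_CUBIC)
    h=cv2.cvtColor(im,cv2.COLOR_RGB2HSV).astype(int)
    m=fn(h[...,0],h[...,1],h[...,2]).astype(np.uint8)
    return m,im
def upcont(f,box,fn,s=8,amin=300):
    m,im=upmask(f,box,fn,s)
    cs,_=cv2.findContours(m,cv2.RETR_EXTERNAL,cv2.CHAIN_APPROX_NONE)
    out=[]
    for c in cs:
        if cv2.contourArea(c)<amin: continue
        p=c.reshape(-1,2).astype(float); out.append((p+.5)/s-.5+[box[0],box[1]])
    return out,m,im
E
python3 - <<'E'
from h import *
t=load('top');s=load('scene')
fn=lambda h,S,v:(v>196)&(S<60)
for f,b,n in((t,(218,138,295,212),'mt.png'),(s,(222,195,302,256),'ms.png')):
    cs,m,im=upcont(f,b,fn)
    print(n,'v plate',np.median(im[...,2]))
    o=im[:,:,::-1].copy(); c2,_=cv2.findContours(m,0,1); cv2.drawContours(o,c2,-1,(0,0,255),1); cv2.imwrite('pics/'+n,o)
    for p in cs:
        if len(p)<400: continue
        w=onplane(f,p,47)[:,:2].astype(np.float32); print(n,cv2.minAreaRect(w))
E
```

```text
mt.png v plate 157.0
mt.png ((559.6578979492188, 17.17919158935547), (162.79013061523438, 163.5126190185547), 85.76811981201172)
ms.png v plate 88.0
ms.png ((560.4284057617188, 21.01227569580078), (158.78616333007812, 158.80303955078125), 85.4381332397461)
```

View pics/mt.png

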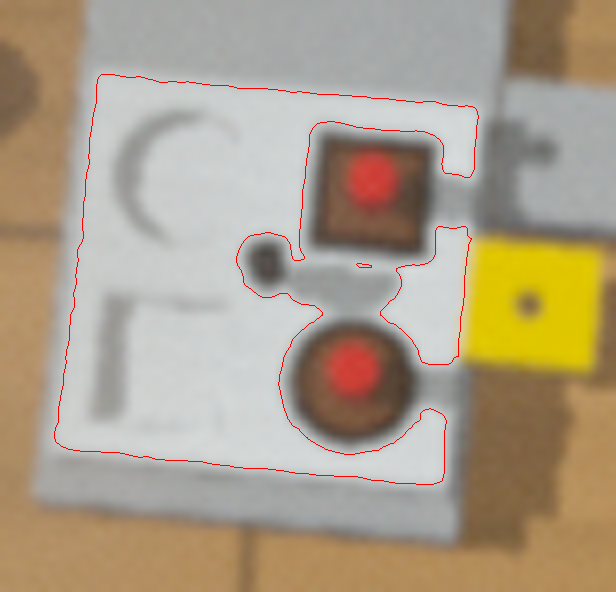

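View pics/ms.png

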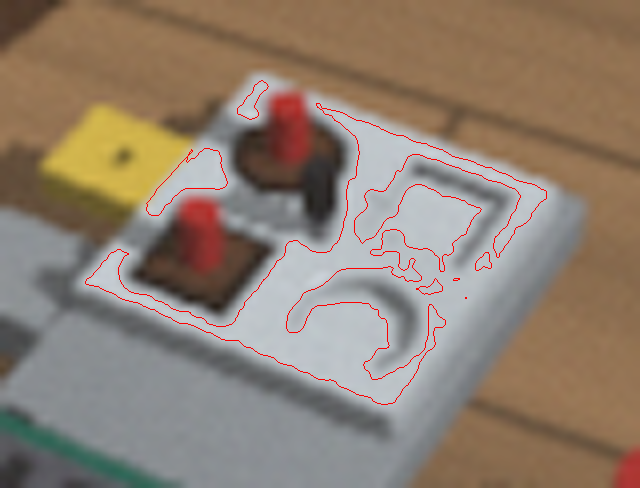

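```bash
cat > m2.py <<'E'
from h import *
red=lambda h,S,v:((h<8)|(h>172))&(S>130)&(v>90)
blue=lambda h,S,v:(h>105)&(h<130)&(S>110)&(v>60)
orange=lambda h,S,v:(h>=6)&(h<19)&(S>190)&(v>140)
yel=lambda h,S,v:(h>20)&(h<32)&(S>150)&(v>120)
plate=lambda h,S,v:(v>180)&(S<60)
def cents(f,b,fn,amin=300):
    cs,m,im=upcont(f,b,fn,8,amin); r=[]
    for p in cs:
        M=cv2.moments(p.astype(np.float32).reshape(-1,1,2)); r.append((M['m10']/M['m00'],M['m01']/M['m00']))
    return r
def pairs(t,s,bt,bs,fn,z,amin=300):
    a=cents(t,bt,fn,amin);b=cents(s,bs,fn,amin); out=[]
    for q in a:
        P=onplane(t,[q],z)[0]; pr=proj(s,[P])[0]
        if not b: out.append((P,None));print(np.round(q,1),P.round(1));continue
        k=min(b,key=lambda c:np.hypot(*(np.array(c)-pr)))
        Q=onplane(s,[k],z)[0]; X,e=tri(t,q,s,k)
        print(np.round(q,1),'top',P[:2].round(1),'scene',Q[:2].round(1),'tri',X.round(1),'gap',round(e,1)); out.append((P,Q))
    return out
E
python3 - <<'E'
from m2 import *
t=load('top');s=load('scene')
print('red');pairs(t,s,(245,145,285,200),(235,200,270,232),red,64)
print('blue');pairs(t,s,(130,165,210,230),(310,215,380,260),blue,28)
print('orange pin head');pairs(t,s,(315,200,345,225),(205,170,232,190),orange,61)
print('yellow');pairs(t,s,(270,160,305,190),(220,200,255,230),yel,47,800)
for f,b,n in((t,(218,138,295,212),'t'),(s,(222,195,302,256),'s')):
    for th in(170,180,190):
        cs,m,im=upcont(f,b,lambda h,S,v:(v>th)&(S<60))
        for p in cs:
            if len(p)>1000: print(n,th,cv2.minAreaRect(onplane(f,p,47)[:,:2].astype(np.float32)))
E
```

```text
red
[261.7 183.9] top [517.4 -19.6] scene [518.8 -13.8] tri [517.  -17.4  61.2] gap 4.8
[264.1 160.1] top [597.7 -25.4] scene [598.9 -19.7] tri [597.3 -23.2  61.4] gap 4.7
blue
[151.5 215.2] top [407.5 345.9] scene [406.  347.9] tri [407.1 346.9  28.5] gap 2.4
[179.6 210.7] top [425.5 252.4] scene [424.5 254.9] tri [425.1 253.7  28. ] gap 2.7
[150.8 178.4] top [532.7 356.3] scene [530.2 358. ] tri [532.1 357.1  29.4] gap 2.4
[183.7 178.4] top [535.4 244.6] scene [533.8 247. ] tri [534.9 245.8  28.5] gap 2.8
orange pin head
[326.8 212.4] [ 429.1 -235.3   61. ]
yellow
[284.5 175.9] top [549.7 -95.1] scene [554.9 -90.2] tri [550.3 -94.3  41.5] gap 2.4
t 170 ((566.19921875, 18.78955841064453), (173.36798095703125, 184.61058044433594), 85.98361206054688)
t 180 ((559.796142578125, 17.329986572265625), (167.96426391601562, 167.6055450439453), 85.97560119628906)
t 190 ((559.4544067382812, 17.244766235351562), (164.00794982910156, 164.8207550048828), 85.87399291992188)
s 170 ((559.6182250976562, 23.440513610839844), (168.26174926757812, 165.07591247558594), 85.81026458740234)
s 180 ((560.1939086914062, 22.41240692138672), (164.86065673828125, 162.34194946289062), 85.78394317626953)
s 190 ((560.5411987304688, 21.52667999267578), (161.01637268066406, 160.49403381347656), 85.54327392578125)
```

```bash
python3 -m crank '[[0,0,0.148,24.4,-50,0,1],[0,0,0.148,24.4,-50,0,1],[0,0,0,24.4,-50,0,1],[0,0,0,24.4,-50,0,1],[0,0,0,24.4,-50,0,1],[0,0,0,24.4,-50,0,1],[0,0,0,24.4,-50,0,1],[0,0,0,24.4,-50,0,1],[0,0,0,24.4,-50,0,1],[0,0,0,24.4,-50,0,1],[0,0,0,24.4,-50,0,1],[0,0,0,24.4,-50,0,1]]'
```

```text
clock: 2.0
eef_pos: [518.3, -18.4, 225.6]
eef_rot: [[-0.997, 0.071, 0.001], [0.071, 0.997, 0.0], [-0.001, 0.0, -1.0]]
force: [0.9, 0.7, 0.3]
opening: 91.6
```

```bash
python3 -m crank '[[0,0,0,0,0,-50,1],[0,0,0,0,0,-50,1],[0,0,0,0,0,-40,1],[0,0,0,0,0,-8,1],[0,0,0,0,0,0,0],[0,0,0,0,0,0,0],[0,0,0,0,0,0,0],[0,0,0,0,0,0,0],[0,0,0,0,0,0,0]]'
```

```text
clock: 3.12
eef_pos: [517.7, -16.7, 77.6]
eef_rot: [[-0.997, 0.072, 0.001], [0.072, 0.997, 0.0], [-0.001, 0.0, -1.0]]
force: [-0.5, 1.3, -0.6]
opening: 46.6
```

```bash
python3 -m crank '[[0,0,0,0,0,0,0],[0,0,0,0,0,0,0],[0,0,0,0,0,0,0],[0,0,0,0,0,0,0],[0,0,0,0,0,0,0],[0,0,0,0,0,0,0]]'; python3 - <<'E'
from h import *
s=load('scene');crop(s,200,150,330,260,'g1.png',6)
E
```

```text
clock: 3.88
eef_pos: [517.6, -17.0, 77.3]
eef_rot: [[-0.997, 0.072, 0.0], [0.072, 0.997, -0.0], [-0.0, -0.0, -1.0]]
force: [-0.3, -3.1, 2.6]
opening: 16.7
```

View pics/g1.png

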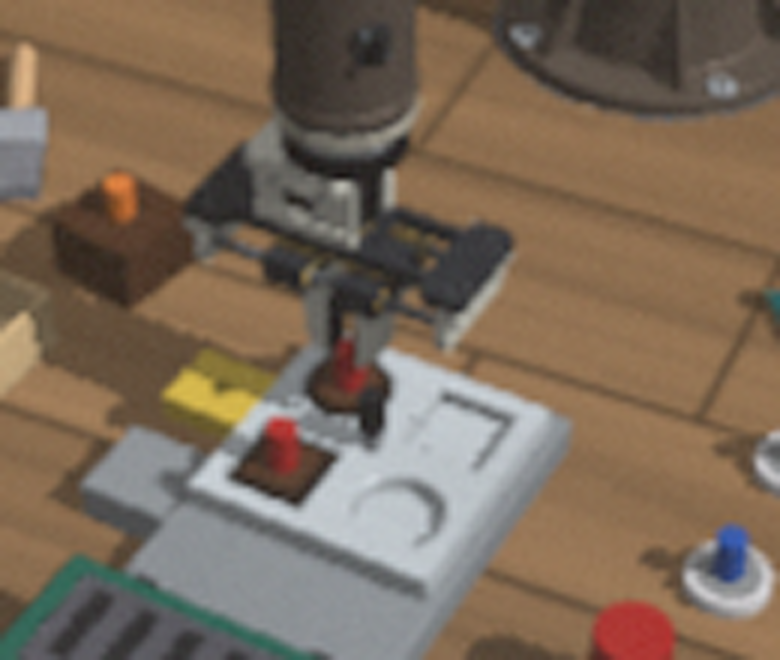

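```bash
python3 -m crank '[[0,0,0,0,0,0,0],[0,0,0,0,0,0,0]]'; python3 - <<'E'
from h import *
s=load('scene');crop(s,240,190,290,235,'g2.png',14)
t=load('top');crop(t,220,140,300,210,'g3.png',9)
E
```

```text
clock: 4.18
eef_pos: [517.7, -17.0, 77.3]
eef_rot: [[-0.997, 0.072, 0.0], [0.072, 0.997, -0.0], [-0.0, -0.0, -1.0]]
force: [0.1, -3.3, 2.7]
opening: 16.8
```

View pics/g2.png

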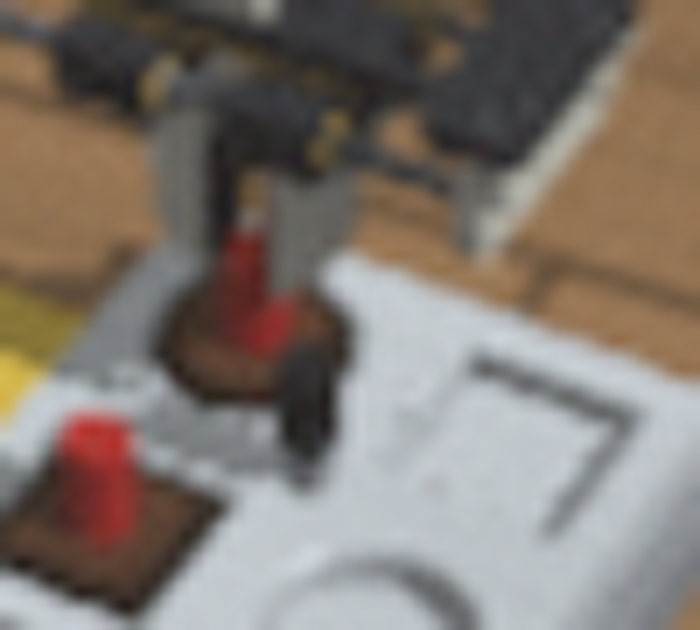

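View pics/g3.png

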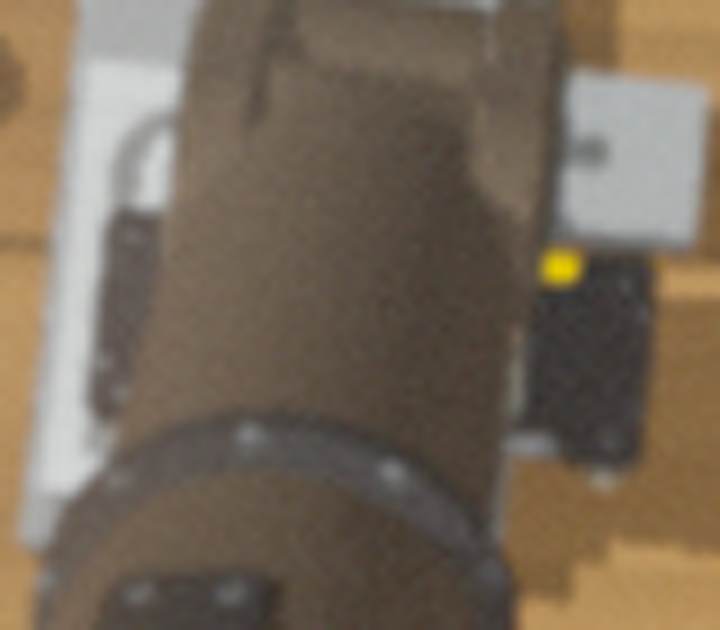

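```bash
for i in 1 2 3 4 5; do python3 -m crank '[[0,0,0,0,-0.7,0,0],[0,0,0,0,0,0,0]]' | grep -E 'eef_pos|force'; done
```

```text
eef_pos: [517.5, -17.2, 77.2]
force: [0.3, -0.5, 2.2]
eef_pos: [517.4, -17.7, 77.1]
force: [-0.2, 0.2, -0.2]
eef_pos: [517.4, -18.9, 77.1]
force: [-0.3, 0.1, -0.9]
eef_pos: [517.5, -19.5, 77.2]
force: [0.7, 0.6, -0.8]
eef_pos: [517.7, -19.8, 77.3]
force: [0.0, 3.3, -0.2]
```

```bash
python3 -m crank '[[0,0,0,0,1.4,0,0],[0,0,0,0,0,0,0]]' | grep -E 'eef_pos|force'; echo X;for i in 1 2 3 4; do python3 -m crank '[[0,0,0,0.7,0,0,0],[0,0,0,0,0,0,0]]' | grep -E 'eef_pos|force'; done; python3 -m crank '[[0,0,0,-2.0,0,0,0],[0,0,0,0,0,0,0]]' | grep -E 'eef_pos|force';for i in 1 2 3 4; do python3 -m crank '[[0,0,0,-0.7,0,0,0],[0,0,0,0,0,0,0]]' | grep -E 'eef_pos|force'; done
```

```text
eef_pos: [517.5, -19.2, 77.2]
force: [0.1, 1.5, 0.4]
X
eef_pos: [518.2, -19.2, 77.2]
force: [-1.2, -0.0, 1.0]
eef_pos: [518.9, -19.2, 77.3]
force: [-2.5, -1.9, 2.2]
eef_pos: [519.5, -19.3, 77.4]
force: [-3.2, -0.9, 5.3]
eef_pos: [520.0, -19.3, 77.4]
force: [-3.5, -1.9, 6.7]
eef_pos: [518.4, -19.0, 77.3]
force: [-1.5, -2.3, 1.5]
eef_pos: [517.8, -18.9, 77.3]
force: [-0.9, -1.6, 0.4]
eef_pos: [517.1, -18.9, 77.3]
force: [0.2, -1.1, 1.1]
eef_pos: [516.5, -18.9, 77.4]
force: [1.4, -0.4, 1.5]
eef_pos: [515.9, -18.9, 77.4]
force: [1.2, -1.5, 3.2]
```

```bash
python3 -m crank '[[0,0,0,0.7,0,4,0],[0,0,0,0,0,10,0],[0,0,0,0,0,40,0],[0,0,0,0,0,50,0],[0,0,0,-30,-20,20,0]]'; python3 - <<'E'
from m2 import *
t=load('top');s=load('scene')
crop(s,220,150,330,260,'l1.png',6)
fn=lambda h,S,v:(h>14)&(h<32)&(v>190)&(S<150)
cs,m,im=upcont(t,(322,130,392,200),fn)
o=im[:,:,::-1].copy(); c2,_=cv2.findContours(m,0,1); cv2.drawContours(o,c2,-1,(0,0,255),1); cv2.imwrite('pics/cr.png',o)
for p in cs: print(len(p),cv2.minAreaRect(onplane(t,p,45)[:,:2].astype(np.float32)))
E
```

```text
clock: 8.65
eef_pos: [488.5, -37.8, 204.4]
eef_rot: [[-0.998, 0.069, 0.005], [0.069, 0.998, 0.0], [-0.005, 0.001, -1.0]]
force: [-0.1, -0.7, -0.7]
opening: 17.0
1823 ((594.8304443359375, -327.4198303222656), (209.96542358398438, 187.28155517578125), 83.89059448242188)
```

View pics/cr.png

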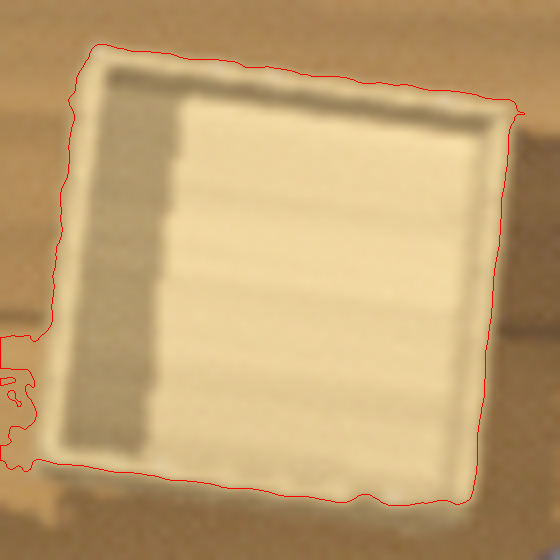

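View pics/l1.png

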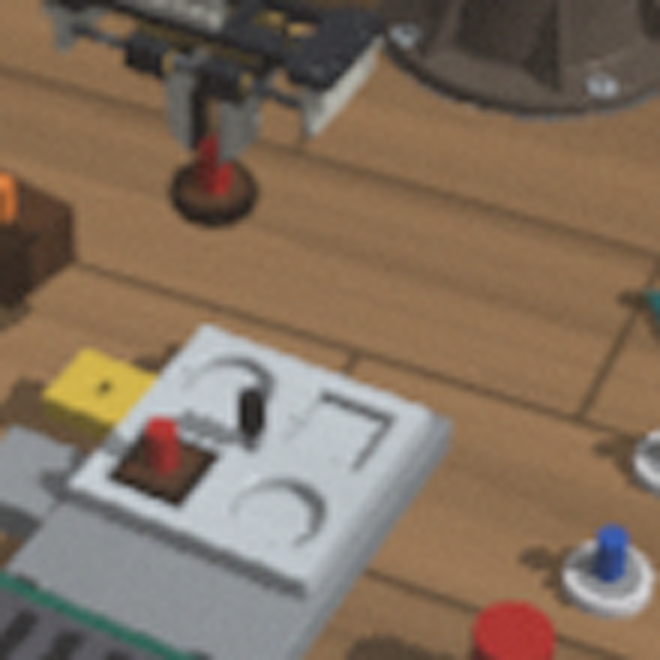

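```bash
python3 - <<'E'
from m2 import *
t=load('top')
a=np.array([(95,45),(515,105),(470,505),(40,462),(280,279)])/8+[322,130]
print(onplane(t,a,45).round(0))
E
```

```text
[[ 694. -260.   45.]
 [ 673. -439.   45.]
 [ 500. -417.   45.]
 [ 514. -237.   45.]
 [ 594. -338.   45.]]
```

```bash
python3 -m crank '[[0,0,0,11.4,-49.4,0,0],[0,0,0,11.4,-49.4,0,0],[0,0,0,11.4,-49.4,0,0],[0,0,0,11.4,-49.4,0,0],[0,0,0,11.4,-49.4,0,0],[0,0,0,11.4,-49.4,0,0],[0,0,0,0,0,-50,0],[0,0,0,0,0,-50,0],[0,0,0,0,0,-40,0],[0,0,0,0,0,-14,0],[0,0,0,0,0,-1,0],[0,0,0,0,0,0,0]]'
```

```text
clock: 10.3
eef_pos: [555.3, -335.2, 46.7]
eef_rot: [[-0.997, 0.071, 0.001], [0.071, 0.997, -0.0], [-0.001, 0.0, -1.0]]
force: [0.5, -0.0, -0.8]
opening: 17.3
```

Release, rise, and go above the worn square die.

```bash
python3 -m crank '[[0,0,0,0,0,-1,0],[0,0,0,0,0,0,0.4],[0,0,0,0,0,0,0.4],[0,0,0,0,0,0,0.4],[0,0,0,0,0,0,0.4],[0,0,0,0,0,20,0.4],[0,0,0,0,0,60,0.4],[0,0,0,0,0,60,0.4]]'; python3 -m crank '[[0,0,0,7,50,0,1],[0,0,0,7,50,0,1],[0,0,0,7,50,0,1],[0,0,0,7,50,0,1],[0,0,0,7,50,0,1],[0,0,0,7,50,0,1],[0,0,0,0,11,0,1]]'; python3 - <<'E'
from h import *
s=load('scene');crop(s,140,150,300,260,'l2.png',5)
E
```

```text
clock: 11.3
eef_pos: [554.4, -335.4, 188.1]
eef_rot: [[-0.997, 0.072, 0.0], [0.072, 0.997, -0.0], [-0.0, -0.0, -1.0]]
force: [0.6, -0.5, -0.1]
opening: 36.6
clock: 12.18
eef_pos: [597.3, -19.5, 186.5]
eef_rot: [[-0.998, 0.066, 0.001], [0.066, 0.998, 0.002], [-0.001, 0.002, -1.0]]
force: [-1.0, -0.0, 0.4]
opening: 91.8
```

View pics/l2.png

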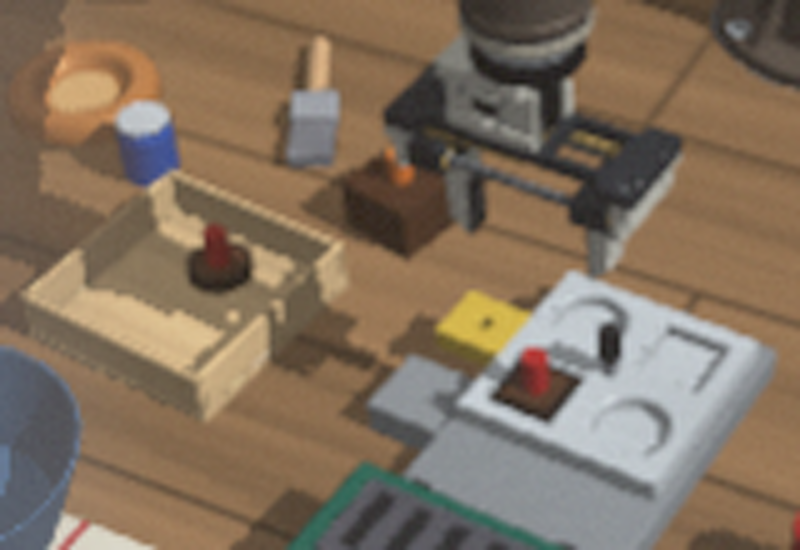

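```bash
python3 -m crank '[[0,0,0,0,-4.5,-50,1],[0,0,0,0,0,-50,1],[0,0,0,0,0,-9,1],[0,0,0,0,0,0,0],[0,0,0,0,0,0,0],[0,0,0,0,0,0,0],[0,0,0,0,0,0,0],[0,0,0,0,0,0,0],[0,0,0,0,0,0,0],[0,0,0,0,0,0,0],[0,0,0,0,0,0,0],[0,0,0,0,0,0,0]]'; python3 -m crank '[[0,0,0,0,0,0,0],[0,0,0,0,0,0,0]]'
```

```text
clock: 13.72
eef_pos: [596.8, -28.4, 76.3]
eef_rot: [[-0.997, 0.072, 0.0], [0.072, 0.997, 0.0], [-0.0, 0.0, -1.0]]
force: [0.8, 1.2, 1.1]
opening: 17.4
clock: 13.98
eef_pos: [596.8, -28.6, 76.3]
eef_rot: [[-0.997, 0.072, 0.0], [0.072, 0.997, 0.0], [-0.0, 0.0, -1.0]]
force: [-0.0, 1.1, 2.3]
opening: 17.8
```

```bash
for i in 1 2 3 4 5 6; do python3 -m crank '[[0,0,0,0,1,0,0],[0,0,0,0,0,0,0]]' | grep -E 'eef_pos|force|open'; done;  python3 - <<'E'
from h import *
s=load('scene');crop(s,220,180,290,240,'l3.png',10)
E
```

```text
eef_pos: [596.7, -28.2, 76.2]
force: [-0.2, 0.6, 1.0]
opening: 17.6
eef_pos: [596.5, -27.0, 76.1]
force: [0.2, -0.8, -0.6]
opening: 17.6
eef_pos: [596.5, -26.1, 76.2]
force: [-0.3, -2.0, 1.2]
opening: 17.3
eef_pos: [596.6, -25.7, 76.4]
force: [-0.7, -4.8, 2.8]
opening: 17.5
eef_pos: [596.7, -25.3, 76.5]
force: [-0.9, -6.3, 3.7]
opening: 18.3
eef_pos: [596.7, -25.0, 76.7]
force: [-1.3, -8.4, 5.2]
opening: 17.8
```

View pics/l3.png

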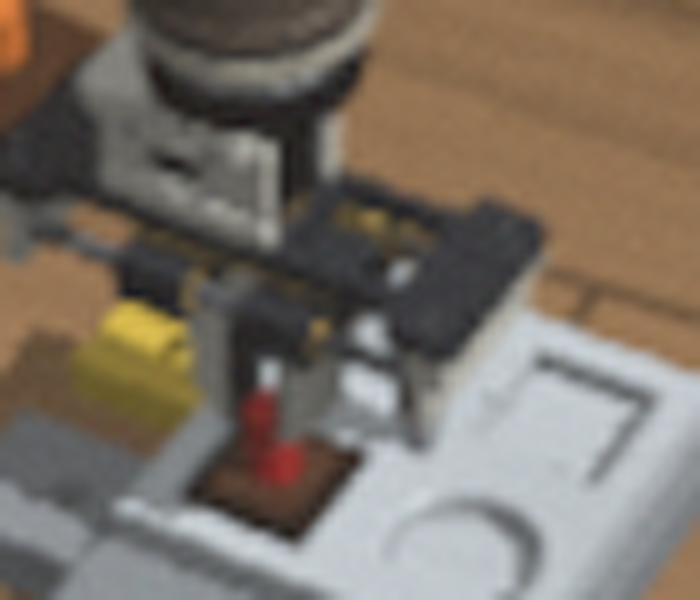

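```bash
python3 - <<'E'
from m2 import *
t=load('top');s=load('scene')
pairs(t,s,(325,135,390,200),(155,180,205,215),red,34)
E
```

```text
[356.1 177.5] top [ 553.5 -337.2] scene [ 551.5 -334.1] tri [ 552.5 -335.4   34.7] gap 3.6
```

```bash
python3 -m crank '[[0,0,0,0,-4,0,0],[0,0,0,0,0,0,0]]';  python3 -m crank '[[0,0,0,0,0,4,0],[0,0,0,0,0,10,0],[0,0,0,0,0,40,0],[0,0,0,0,0,55,0],[0,0,0,0,-15,20,0],[0,0,0,0,0,0,0]]'; python3 - <<'E'
from h import *
s=load('scene');crop(s,200,150,290,240,'l4.png',8)
E
```

```text
clock: 15.88
eef_pos: [596.7, -26.3, 76.2]
eef_rot: [[-0.997, 0.072, -0.0], [0.072, 0.997, 0.001], [0.0, 0.001, -1.0]]
force: [-0.3, -1.2, 1.0]
opening: 17.3
clock: 16.62
eef_pos: [597.7, -42.7, 207.5]
eef_rot: [[-0.997, 0.073, 0.004], [0.073, 0.997, 0.0], [-0.004, 0.0, -1.0]]
force: [0.2, -0.1, -1.2]
opening: 17.6
```

View pics/l4.png

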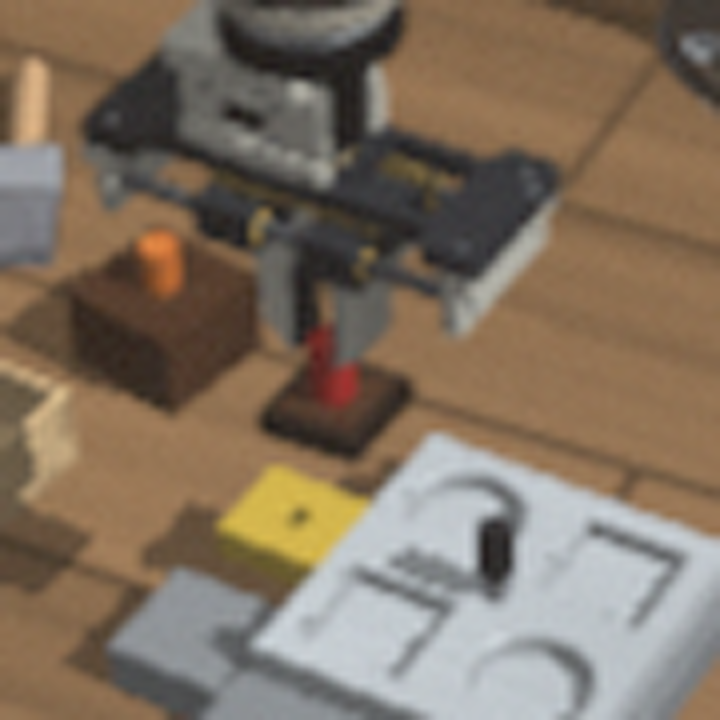

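```bash
python3 -m crank '[[0,0,0,6,-50,0,0],[0,0,0,6,-50,0,0],[0,0,0,6,-50,0,0],[0,0,0,6,-50,0,0],[0,0,0,6,-50,0,0],[0,0,0,6,-50,0,0],[0,0,0,0,0,-50,0],[0,0,0,0,0,-50,0],[0,0,0,0,0,-45,0],[0,0,0,0,0,-12,0],[0,0,0,0,0,-2,0],[0,0,0,0,0,-1,0]]';python3 -m crank '[[0,0,0,0,0,0,0]]'
```

```text
clock: 18.18
eef_pos: [632.7, -341.3, 44.9]
eef_rot: [[-0.997, 0.071, -0.001], [0.071, 0.997, 0.0], [0.001, 0.0, -1.0]]
force: [-0.3, -0.7, -0.5]
opening: 17.9
clock: 18.3
eef_pos: [632.7, -341.8, 45.3]
eef_rot: [[-0.997, 0.072, 0.0], [0.072, 0.997, -0.0], [-0.0, -0.0, -1.0]]
force: [-0.2, -0.7, -1.1]
opening: 17.4
```

```bash
python3 -m crank '[[0,0,0,0,0,-1,0],[0,0,0,0,0,0,0.4],[0,0,0,0,0,0,0.4],[0,0,0,0,0,0,0.4],[0,0,0,0,0,20,0.4],[0,0,0,0,0,60,0.4],[0,0,0,0,0,60,0.4],[0,0,0,-40,40,20,0.4],[0,0,0,-40,40,0,0.4],[0,0,0,-40,40,0,1],[0,0,0,-40,40,0,1],[0,0,0,-40,40,0,1]]';python3 - <<'E'
from m2 import *
t=load('top');s=load('scene')
pairs(t,s,(325,135,390,200),(145,180,205,225),red,34)
cv2.imwrite('pics/t5.png',t['frame'][:,:,::-1])
crop(s,140,160,230,240,'s5.png',8)
E
```

```text
clock: 19.8
eef_pos: [431.7, -140.8, 205.5]
eef_rot: [[-0.997, 0.072, 0.002], [0.072, 0.997, 0.0], [-0.002, 0.0, -1.0]]
force: [0.3, 0.8, 0.4]
opening: 61.9
[356.  177.5] top [ 553.4 -336.9] scene [ 554.4 -329.7] tri [ 552.5 -334.8   31.2] gap 5.8
[357.7 154.6] top [ 632.8 -342.9] scene [ 633.4 -335.7] tri [ 631.9 -340.7   31.4] gap 5.9
```

View pics/t5.png

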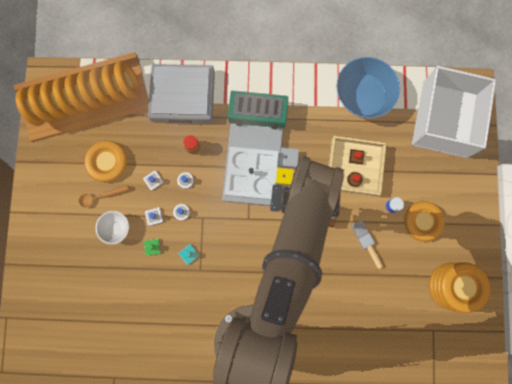

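View pics/s5.png

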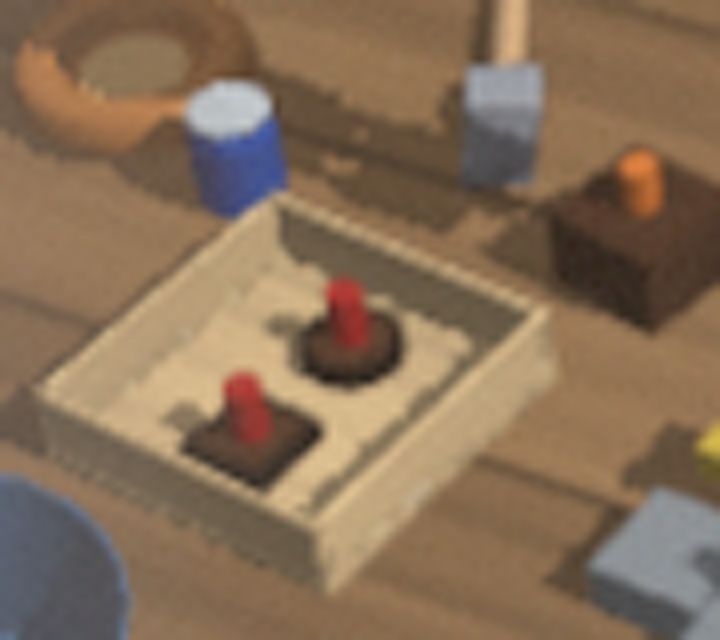

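```bash
python3 - <<'E'
from m2 import *
t=load('top');s=load('scene')
for f,b,n in((t,(218,138,278,212),'t'),(s,(222,195,302,256),'s')):
    for th in(180,185,190):
        cs,m,im=upcont(f,b,lambda h,S,v:(v>th)&(S<60))
        for p in cs:
            if len(p)>1000: print(n,th,cv2.minAreaRect(onplane(f,p,47)[:,:2].astype(np.float32)))
print('yellow');pairs(t,s,(270,160,305,190),(220,200,255,230),yel,47,800)
print('blue');pairs(t,s,(130,165,210,230),(310,215,380,260),blue,28)
crop(t,218,138,302,212,'t6.png',9)
crop(s,222,195,302,256,'s6.png',9)
E
```

```text
t 180 ((560.2086181640625, 18.135520935058594), (170.2813262939453, 169.5198974609375), 85.86003112792969)
t 185 ((559.79736328125, 17.228111267089844), (167.78683471679688, 167.42141723632812), 86.00483703613281)
t 190 ((559.7033081054688, 16.832794189453125), (166.07351684570312, 166.1771240234375), 85.82405090332031)
s 180 ((559.994873046875, 21.744644165039062), (167.25799560546875, 162.5565185546875), 85.97952270507812)
s 185 ((560.1693115234375, 21.290847778320312), (166.43528747558594, 160.90528869628906), 86.20599365234375)
s 190 ((560.1622314453125, 20.63414764404297), (164.69520568847656, 159.77479553222656), 86.20240020751953)
yellow
[284.2 175.6] top [550.6 -94. ] scene [554.7 -90.1] tri [551.1 -93.3  42.6] gap 1.9
blue
[151.5 215.2] top [407.5 345.9] scene [405.8 348. ] tri [407.1 347.   28.6] gap 2.4
[179.7 210.7] top [425.5 252.3] scene [424.5 254.9] tri [425.1 253.6  27.9] gap 2.7
[150.8 178.4] top [532.7 356.3] scene [530.3 358. ] tri [532.1 357.1  29.4] gap 2.4
[183.7 178.4] top [535.5 244.6] scene [533.7 247. ] tri [534.9 245.8  28.7] gap 2.9
```

View pics/t6.png

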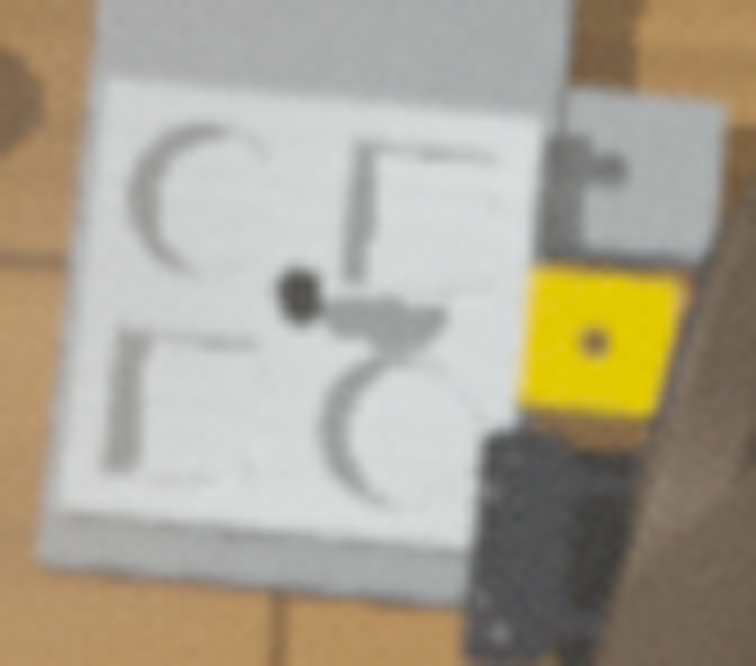

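View pics/s6.png

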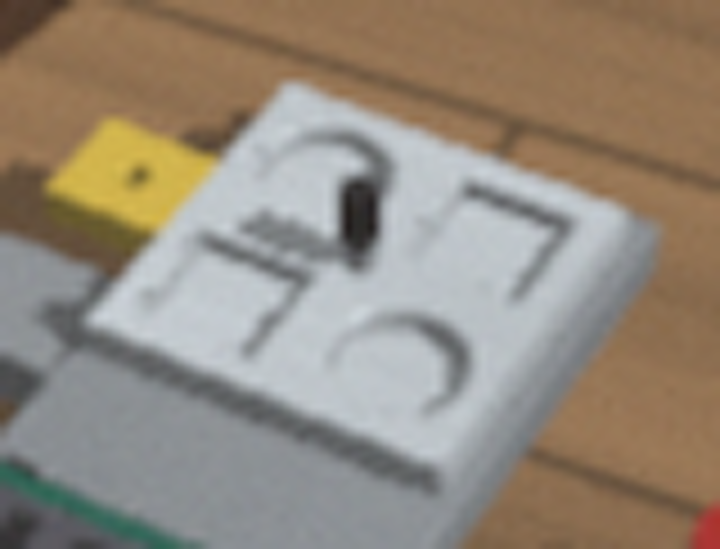

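```bash
python3 -m crank '[[0,0,0,32,40,0,1],[0,0,0,32,40,0,1],[0,0,0,32,40,0,1],[0,0,0,32,39,0,1],[0,0,0,0,0,-50,1],[0,0,0,0,0,-50,1],[0,0,0,0,0,-22,1],[0,0,0,0,0,0,1],[0,0,0,0,0,0,1]]'
```

```text
clock: 21.12
eef_pos: [562.3, 16.6, 83.4]
eef_rot: [[-0.997, 0.073, 0.002], [0.073, 0.997, -0.0], [-0.002, 0.0, -1.0]]
force: [0.2, 0.2, 0.2]
opening: 92.0
```

```bash
python3 -m crank '[[0,0,0,0,0,0,0],[0,0,0,0,0,0,0],[0,0,0,0,0,0,0],[0,0,0,0,0,0,0],[0,0,0,0,0,0,0],[0,0,0,0,0,0,0],[0,0,0,0,0,0,0],[0,0,0,0,0,0,0],[0,0,0,0,0,0,0],[0,0,0,0,0,0,0],[0,0,0,0,0,0,0],[0,0,0,0,0,0,0]]'
```

```text
clock: 22.62
eef_pos: [560.6, 17.4, 82.2]
eef_rot: [[-0.997, 0.072, 0.0], [0.072, 0.997, 0.0], [0.0, 0.0, -1.0]]
force: [0.7, 1.8, -0.3]
opening: 16.4
```

```bash
for d in 1 1 1; do python3 -m crank '[[0,0,0,0,1,0,0],[0,0,0,0,0,0,0],[0,0,0,0,0,0,0]]' | grep -E 'eef_pos|force'; done; for d in 1 1 1; do python3 -m crank '[[0,0,0,0,-1,0,0],[0,0,0,0,0,0,0],[0,0,0,0,0,0,0]]' | grep -E 'eef_pos|force'; done;for d in 1 1 1; do python3 -m crank '[[0,0,0,0,-1,0,0],[0,0,0,0,0,0,0],[0,0,0,0,0,0,0]]' | grep -E 'eef_pos|force'; done;
```

```text
eef_pos: [560.7, 17.4, 82.2]
force: [0.2, -3.6, -1.5]
eef_pos: [560.7, 17.5, 82.2]
force: [0.7, -6.6, -0.6]
eef_pos: [560.6, 17.6, 82.2]
force: [0.2, -10.1, -0.4]
eef_pos: [560.7, 17.5, 82.2]
force: [1.5, -7.0, -0.5]
eef_pos: [560.6, 17.5, 82.2]
force: [0.3, -5.9, -1.0]
eef_pos: [560.7, 17.5, 82.2]
force: [0.3, -2.6, -1.0]
eef_pos: [560.7, 17.4, 82.2]
force: [-0.1, 5.0, -2.1]
eef_pos: [560.7, 17.3, 82.2]
force: [0.3, 7.0, -2.1]
eef_pos: [560.7, 17.3, 82.2]
force: [0.1, 9.5, -2.0]
```

```bash
python3 -c "
from station import robot;print(robot.get_obs()['joint_positions'].round(2))"; python3 -m crank '[[0,0,0,0,3,0,0],[0,0,0,0,0,0,1],[0,0,0,0,0,0,1],[0,0,0,0,0,0,1],[0,0,0,0,0,35,1]]'
```

```text
[-0.33  0.5   0.28  1.91 -0.2   0.76  1.57]
clock: 26.62
eef_pos: [558.8, 16.9, 115.6]
eef_rot: [[-0.997, 0.072, -0.005], [0.072, 0.997, -0.001], [0.005, -0.001, -1.0]]
force: [0.8, -0.2, -0.1]
opening: 51.8
```

```bash
python3 -m crank '[[0,0,0.175,0,0,0,1],[0,0,0.175,0,0,0,1],[0,0,0.175,0,0,0,1],[0,0,0.175,0,0,0,1],[0,0,0.175,0,0,0,1],[0,0,0.175,0,0,0,1],[0,0,0.175,0,0,0,1],[0,0,0.175,0,0,0,1],[0,0,0.171,0,0,0,1],[0,0,0,0,0,-35,1],[0,0,0,0,0,0,1],[0,0,0,0,0,0,1]]';python3 -c "
from station import robot;print(robot.get_obs()['joint_positions'].round(2))"
```

```text
clock: 28.12
eef_pos: [560.0, 16.9, 81.7]
eef_rot: [[-0.096, -0.995, -0.003], [-0.995, 0.096, -0.001], [0.002, 0.003, -1.0]]
force: [-0.2, 0.7, 0.4]
opening: 91.8
[ 0.1   0.52 -0.31  1.87  0.22  0.79  2.72]
```

```bash
python3 -m crank '[[0,0,-0.05,0,0,0,0],[0,0,0,0,0,0,0],[0,0,0,0,0,0,0],[0,0,0,0,0,0,0],[0,0,0,0,0,0,0],[0,0,0,0,0,0,0],[0,0,0,0,0,0,0],[0,0,0,0,0,0,0],[0,0,0,0,0,0,0],[0,0,0,0,0,0,0]]';python3 -m crank '[[0,0,0,0,0,0,0],[0,0,0,0,0,0,0]]';python3 -c "
from station import robot;print(robot.get_obs()['joint_positions'].round(2))"
```

```text
clock: 29.38
eef_pos: [559.6, 17.1, 81.1]
eef_rot: [[-0.145, -0.989, -0.004], [-0.989, 0.145, -0.001], [0.001, 0.004, -1.0]]
force: [0.2, -0.6, 0.0]
opening: 16.7
clock: 29.62
eef_pos: [559.6, 17.2, 81.1]
eef_rot: [[-0.145, -0.989, -0.004], [-0.989, 0.145, -0.001], [0.001, 0.004, -1.0]]
force: [-0.8, -0.3, 0.1]
opening: 16.7
[ 0.09  0.52 -0.3   1.87  0.21  0.79  2.68]
```

```bash
python3 -m crank '[[0,0,0,0,0,0,0.5],[0,0,0,0,0,0,1],[0,0,0,0,0,0,1],[0,0,0,0,0,40,1],[0,0,0,0,0,60,1],[0,0,-0.17,0,0,20,1],[0,0,-0.17,0,0,0,1],[0,0,-0.17,0,0,0,1],[0,0,-0.17,0,0,0,1],[0,0,-0.17,0,0,0,1],[0,0,-0.17,0,0,0,1],[0,0,-0.17,0,0,0,1]]'; python3 - <<'E'
from m2 import *
t=load('top');s=load('scene')
print(robot.get_obs()['joint_positions'].round(2))
pairs(t,s,(130,165,210,230),(310,215,380,260),blue,28)
w=lambda h,S,v:((v>150)&(S<70))|((h>100)&(h<130)&(S>70))
for f,b in((t,(130,165,205,232)),(s,(305,212,372,270))):
    cs,m,im=upcont(f,b,w,8,3000)
    for p in cs:
        W=onplane(f,p,8)[:,:2].astype(np.float32)
        print(np.round(p.mean(0),1),cv2.minAreaRect(W),cv2.contourArea(W.reshape(-1,1,2)))
E
```

```text
clock: 31.12
eef_pos: [559.7, 17.2, 201.1]
eef_rot: [[-0.974, -0.228, -0.002], [-0.228, 0.974, 0.003], [0.001, 0.003, -1.0]]
force: [-0.3, -0.5, 0.7]
opening: 91.4
[-0.03  0.36 -0.13  1.76  0.05  1.03  1.63]
[151.5 215.2] top [407.6 345.9] scene [406. 348.] tri [407.2 347.   28.5] gap 2.4
[179.6 210.7] top [425.5 252.4] scene [424.3 254.9] tri [425.1 253.7  28.1] gap 2.7
[150.8 178.4] top [532.7 356.2] scene [530.3 358. ] tri [532.1 357.1  29.4] gap 2.4
[183.7 178.4] top [535.4 244.5] scene [533.6 247. ] tri [534.8 245.8  28.7] gap 2.9
[153.3 216.2] ((406.625732421875, 344.4197082519531), (56.69227600097656, 56.68429183959961), 16.284990310668945) 2970.7601344315335
[180.9 211.6] ((424.8993835449219, 252.0284423828125), (57.92900466918945, 56.55301284790039), 1.6125502586364746) 2612.4071396428626
[184.9 179.9] ((534.3719482421875, 244.81654357910156), (58.45724868774414, 55.7339973449707), 2.873098850250244) 2598.745482385857
[152.6 180. ] ((530.997314453125, 354.1520690917969), (56.39748764038086, 55.66785430908203), 36.24726486206055) 2946.477075966075
[351.9 255.6] ((528.0909423828125, 356.2697448730469), (69.10419464111328, 53.70436477661133), 36.50965881347656) 2132.851878604386
[322.  245.6] ((529.2581176757812, 251.56883239746094), (53.50199508666992, 66.48560333251953), 79.07472229003906) 1924.8538426537998
[358.7 231.3] ((400.07861328125, 347.6148376464844), (77.43399047851562, 53.64608383178711), 12.281059265136719) 2116.389234929811
[333.4 226.6] ((419.1330261230469, 259.0726318359375), (53.37257385253906, 71.4771728515625), 79.84315490722656) 1990.1584671696182
```

```bash
python3 -m crank '[[0,0,-0.15,-26.8,47.1,0,0.7],[0,0,-0.15,-26.8,47.1,0,0.7],[0,0,0,-26.8,47.1,0,0.7],[0,0,0,-26.8,47.1,0,0.7],[0,0,0,-26.8,47.1,0,0.7],[0,0,0,0,0,-50,0.7],[0,0,0,0,0,-50,0.7],[0,0,0,0,0,-20,0.7],[0,0,0,0,0,0,0.7],[0,0,0,0,0,0,0.7]]';python3 -c "
from station import robot;print(robot.get_obs()['joint_positions'].round(2))"
```

```text
clock: 32.48
eef_pos: [426.4, 253.1, 82.1]
eef_rot: [[-0.998, 0.063, 0.0], [0.063, 0.998, 0.004], [-0.0, 0.004, -1.0]]
force: [-0.2, 0.6, -0.0]
opening: 63.8
[-0.5   0.42 -0.18  2.04  0.11  0.7   0.76]
```

```bash
python3 -m crank '[[0,0,0,-0.8,-0.5,-30,0.7],[0,0,0,0,0,-12,0.7],[0,0,0,0,0,0,0.7],[0,0,0,0,0,0,0],[0,0,0,0,0,0,0],[0,0,0,0,0,0,0],[0,0,0,0,0,0,0],[0,0,0,0,0,0,0],[0,0,0,0,0,0,0.5],[0,0,0,0,0,0,0.5],[0,0,0,0,0,0,0.5],[0,0,0,0,0,0,0.5]]'
```

```text
clock: 33.98
eef_pos: [425.0, 252.2, 39.1]
eef_rot: [[-0.998, 0.065, -0.001], [0.065, 0.998, 0.003], [0.001, 0.003, -1.0]]
force: [-0.2, -0.1, 0.4]
opening: 45.4
```

```bash
python3 -m crank '[[0,0,-0.1745,0,0,0,0.5],[0,0,-0.1745,0,0,0,0.5],[0,0,-0.1745,0,0,0,0.5],[0,0,-0.1745,0,0,0,0.5],[0,0,-0.1745,0,0,0,0.5],[0,0,-0.1745,0,0,0,0.5],[0,0,-0.1745,0,0,0,0.5],[0,0,-0.1745,0,0,0,0.5],[0,0,-0.1745,0,0,0,0.5],[0,0,0,0,0,0,0.5],[0,0,0,0,0,0,0.5]]';python3 -m crank '[[0,0,0,0,0,0,0],[0,0,0,0,0,0,0],[0,0,0,0,0,0,0],[0,0,0,0,0,0,0],[0,0,0,0,0,0,0],[0,0,0,0,0,0,0]]'; python3 -c "
from station import robot;print(robot.get_obs()['joint_positions'].round(2))"
```

```text
clock: 35.35
eef_pos: [424.9, 252.2, 39.1]
eef_rot: [[0.06, 0.998, 0.003], [0.998, -0.06, 0.001], [0.001, 0.003, -1.0]]
force: [-0.2, 0.7, 0.6]
opening: 45.9
clock: 36.1
eef_pos: [425.2, 252.2, 39.2]
eef_rot: [[0.064, 0.998, 0.004], [0.998, -0.064, 0.001], [0.001, 0.004, -1.0]]
force: [0.8, -0.5, 0.6]
opening: 17.8
[-0.85  0.48  0.28  2.1  -0.23  0.58 -0.48]
```

```bash
python3 -m crank '[[0,0,0,0,0,20,0],[0,0,0,0,0,60,0],[0,0,0,0,0,60,0],[0,0,0,15.3,-45.3,0,0],[0,0,0,15.3,-45.3,0,0],[0,0,0,15.3,-45.3,0,0],[0,0,0,15.3,-45.3,0,0],[0,0,0,15.3,-45.3,0,0],[0,0,0,15.1,-45.3,0,0],[0,0,0,0,0,-50,0],[0,0,0,0,0,-32,0],[0,0,0,0,0,0,0]]';python3 -m crank '[[0,0,0,0,0,0,0],[0,0,0,0,0,0,0]]'
```

```text
clock: 37.6
eef_pos: [514.4, -19.7, 95.2]
eef_rot: [[0.065, 0.998, -0.002], [0.998, -0.065, 0.0], [0.0, -0.002, -1.0]]
force: [-0.4, -0.5, -1.4]
opening: 17.2
clock: 37.85
eef_pos: [517.6, -19.5, 98.6]
eef_rot: [[0.064, 0.998, 0.006], [0.998, -0.064, 0.001], [0.002, 0.006, -1.0]]
force: [0.8, -0.5, -1.1]
opening: 17.4
```

```bash
python3 -m crank '[[0,0,0,0,0,0,0],[0,0,0,0,0,0,0],[0,0,0,0,0,0,0]]'
```

```text
clock: 38.22
eef_pos: [516.6, -19.6, 97.3]
eef_rot: [[0.064, 0.998, 0.004], [0.998, -0.064, 0.001], [0.001, 0.004, -1.0]]
force: [-0.5, -0.2, -1.5]
opening: 17.6
```

Spot on. Lower.

```bash
python3 -m crank '[[0,0,0,0,0,-8,0],[0,0,0,0,0,-4,0],[0,0,0,0,0,0,0],[0,0,0,0,0,-3,0],[0,0,0,0,0,0,0]]';python3 -m crank '[[0,0,0,0,0,-3,0],[0,0,0,0,0,-2,0],[0,0,0,0,0,-1,0],[0,0,0,0,0,0,0],[0,0,0,0,0,0,0]]'
```

```text
clock: 38.85
eef_pos: [516.5, -19.6, 82.0]
eef_rot: [[0.064, 0.998, 0.003], [0.998, -0.064, 0.001], [0.001, 0.003, -1.0]]
force: [-0.7, 0.4, -0.8]
opening: 17.8
clock: 39.48
eef_pos: [516.6, -19.6, 76.2]
eef_rot: [[0.064, 0.998, 0.004], [0.998, -0.064, 0.001], [0.001, 0.003, -1.0]]
force: [0.6, 0.7, -0.9]
opening: 17.0
```

```bash
python3 -m crank '[[0,0,0,0,0,-1,0],[0,0,0,0,0,0,0.4],[0,0,0,0,0,0,0.4],[0,0,0,0,0,0,0.4],[0,0,0,0,0,20,0.4],[0,0,0,0,0,50,0.4],[0,0,0,0,0,50,0.4],[0,0,0,0,43,0,0.4],[0,0,0,0,43,0,0.7],[0,0,0,0,43,0,0.7],[0,0,0,0,0,0,0.7]]'; python3 - <<'E'
from m2 import *
t=load('top');s=load('scene')
print(robot.get_obs()['joint_positions'].round(2))
pairs(t,s,(130,165,210,230),(305,215,380,260),blue,28)
pairs(t,s,(180,130,202,152),(295,245,318,275),red,70)
pairs(t,s,(245,175,275,195),(245,200,275,222),blue,64)
crop(s,222,185,332,270,'s7.png',7)
E
```

```text
clock: 40.85
eef_pos: [516.1, 113.5, 194.9]
eef_rot: [[0.058, 0.998, 0.003], [0.998, -0.058, 0.002], [0.002, 0.003, -1.0]]
force: [0.7, 0.1, 0.5]
opening: 61.0
[-0.66  0.32  0.46  1.88 -0.16  0.98 -0.2 ]
[151.6 215.3] top [407.4 345.7] scene [406. 348.] tri [407.  346.9  28.4] gap 2.6
[150.9 178.4] top [532.5 356. ] scene [530.4 357.9] tri [531.9 357.   29.1] gap 2.4
[262. 184.] top [517.  -20.7] scene [516.8 -16.4] tri [516.4 -18.9  62.8] gap 4.0
```

View pics/s7.png

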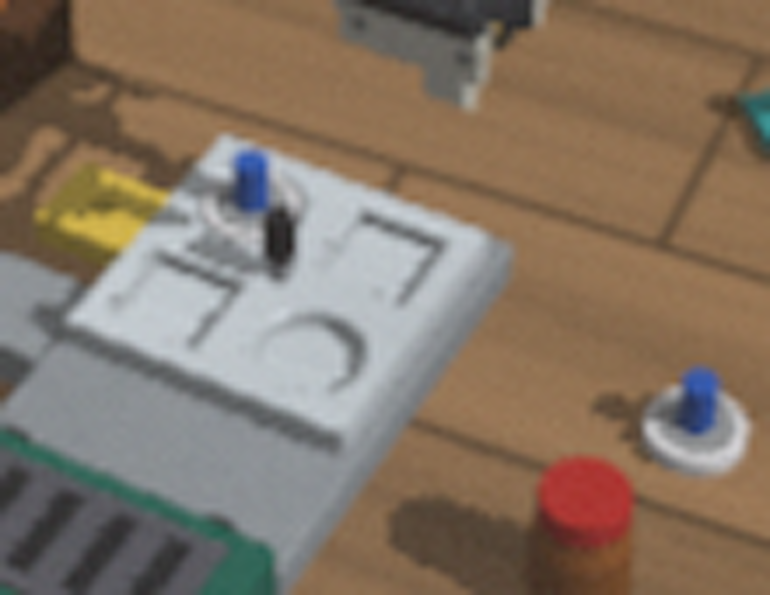

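```bash
python3 - <<'E'
from m2 import *
t=load('top'); print(onplane(t,[(191,143)],72))
E
python3 -m crank '[[0,0,0,6.2,45.2,0,0.7],[0,0,0,6.2,45.2,0,0.7],[0,0,0,6.3,45.2,0,0.7],[0,0,0,0,0,-50,0.7],[0,0,0,0,0,-40,0.7],[0,0,0,0,0,0,0.7],[0,0,0,0,0,0,0.7],[0,0,0,0,0,0,0.7]]'
```

```text
[[647.69346489 219.0509363   72.        ]]
clock: 42.0
eef_pos: [536.6, 245.0, 107.1]
eef_rot: [[0.065, 0.998, 0.006], [0.998, -0.065, 0.002], [0.003, 0.006, -1.0]]
force: [0.3, -0.3, -0.7]
opening: 64.5
```

```bash
python3 -m crank '[[0,0,0,-0.5,0,-40,0.7],[0,0,0,0,0,-21,0.7],[0,0,0,0,0,0,0.7],[0,0,0,0,0,0,0],[0,0,0,0,0,0,0],[0,0,0,0,0,0,0],[0,0,0,0,0,0,0],[0,0,0,0,0,0,0],[0,0,0,0,0,0,0.5],[0,0,0,0,0,0,0.5],[0,0,0,0,0,0,0.5],[0,0,0,0,0,0,0.5]]'
```

```text
clock: 43.5
eef_pos: [534.7, 244.9, 44.1]
eef_rot: [[0.064, 0.998, 0.003], [0.998, -0.064, 0.001], [0.001, 0.003, -1.0]]
force: [0.2, 0.5, 0.6]
opening: 45.3
```

```bash
python3 -m crank '[[0,0,0.1745,0,0,0,0.5],[0,0,0.1745,0,0,0,0.5],[0,0,0.1745,0,0,0,0.5],[0,0,0.1745,0,0,0,0.5],[0,0,0.1745,0,0,0,0.5],[0,0,0.1745,0,0,0,0.5],[0,0,0.1745,0,0,0,0.5],[0,0,0.1745,0,0,0,0.5],[0,0,0.1745,0,0,0,0.5],[0,0,0,0,0,-5,0.5],[0,0,0,0,0,0,0.5],[0,0,0,0,0,0,0.5]]';python3 -m crank '[[0,0,0,0,0,0,0],[0,0,0,0,0,0,0],[0,0,0,0,0,0,0],[0,0,0,0,0,0,0],[0,0,0,0,0,0,0],[0,0,0,0,0,0,0]]'
```

```text
clock: 45.0
eef_pos: [534.7, 245.0, 39.0]
eef_rot: [[-0.998, 0.067, -0.001], [0.067, 0.998, 0.003], [0.001, 0.003, -1.0]]
force: [-0.2, -1.1, 0.2]
opening: 45.9
clock: 45.75
eef_pos: [534.8, 244.9, 39.2]
eef_rot: [[-0.998, 0.065, -0.001], [0.065, 0.998, 0.003], [0.001, 0.003, -1.0]]
force: [0.0, -0.6, 1.5]
opening: 17.6
```

```bash
python3 -m crank '[[0,0,0,0,0,20,0],[0,0,0,0,0,50,0],[0,0,0,0,0,45,0],[0,0,0,16.9,-47.6,0,0],[0,0,0,16.9,-47.6,0,0],[0,0,0,16.9,-47.6,0,0],[0,0,0,16.9,-47.6,0,0],[0,0,0,0,0,-40,0],[0,0,0,0,0,-17,0],[0,0,0,0,0,0,0],[0,0,0,0,0,0,0],[0,0,0,0,0,0,0]]';python3 -m crank '[[0,0,0,0,0,0,0],[0,0,0,0,0,0,0],[0,0,0,0,0,0,0]]'
```

```text
clock: 47.25
eef_pos: [603.1, 55.3, 98.3]
eef_rot: [[-0.998, 0.064, 0.001], [0.064, 0.998, 0.004], [-0.001, 0.004, -1.0]]
force: [-1.2, 0.6, -0.9]
opening: 17.9
clock: 47.62
eef_pos: [602.4, 54.5, 97.2]
eef_rot: [[-0.998, 0.065, -0.001], [0.065, 0.998, 0.003], [0.001, 0.003, -1.0]]
force: [-0.2, -0.5, -0.8]
opening: 17.6
```

```bash
python3 -m crank '[[0,0,0,0,0,-8,0],[0,0,0,0,0,-4,0],[0,0,0,0,0,0,0],[0,0,0,0,0,-3,0],[0,0,0,0,0,0,0]]';python3 -m crank '[[0,0,0,0,0,-3,0],[0,0,0,0,0,-2,0],[0,0,0,0,0,-1,0],[0,0,0,0,0,0,0],[0,0,0,0,0,0,0]]'
```

```text
clock: 48.25
eef_pos: [602.3, 54.6, 81.9]
eef_rot: [[-0.998, 0.065, -0.001], [0.065, 0.998, 0.003], [0.001, 0.003, -1.0]]
force: [0.4, 0.3, -1.2]
opening: 17.5
clock: 48.88
eef_pos: [602.4, 54.6, 76.2]
eef_rot: [[-0.998, 0.065, -0.001], [0.065, 0.998, 0.003], [0.001, 0.003, -1.0]]
force: [-0.1, -0.2, 0.1]
opening: 17.8
```

```bash
python3 -m crank '[[0,0,0,0,0,-1,0],[0,0,0,0,0,0,0.4],[0,0,0,0,0,0,0.4],[0,0,0,0,0,0,0.4],[0,0,0,0,0,20,0.4],[0,0,0,0,0,50,0.4],[0,0,0,0,0,50,0.4],[0,0,0,0,0,0,0.7]]'; python3 - <<'E'
from m2 import *
t=load('top');s=load('scene')
print(robot.get_obs()['joint_positions'].round(2),robot.get_obs()['eef_pos'].round(1))
pairs(t,s,(130,165,210,230),(305,215,380,260),blue,28)
for th in(140,160,180):
  w=lambda h,S,v:((v>th)&(S<70))|((h>100)&(h<130)&(S>70))
  for f,b in((t,(138,168,170,230)),(s,(335,220,372,270))):
    cs,m,im=upcont(f,b,w,8,3000)
    for p in cs:
        W=onplane(f,p,10)[:,:2].astype(np.float32)
        hull=cv2.convexHull(W.reshape(-1,1,2)); q=cv2.approxPolyDP(hull,8,True).reshape(-1,2)
        e=np.roll(q,-1,0)-q; 
        print(th,np.round(p.mean(0),0),round(cv2.minAreaRect(W)[2],1),[(int(np.hypot(*k)),round(np.degrees(np.arctan2(k[1],k[0]))%90,1)) for k in e])
crop(t,135,165,175,232,'t8.png',9); crop(s,330,215,380,270,'s8.png',9)
E
```

```text
clock: 49.88
eef_pos: [604.9, 55.0, 199.6]
eef_rot: [[-0.998, 0.065, 0.007], [0.065, 0.998, 0.005], [-0.007, 0.005, -1.0]]
force: [0.4, -0.3, -0.6]
opening: 42.6
[-0.13  0.43 -0.07  1.66  0.03  1.05  1.3 ] [602.5  54.6 195.5]
[147.3 206.2] top [437.5 361.9] scene [435.8 363.7] tri [437.1 362.8  28.7] gap 2.3
[150.8 178.4] top [532.7 356.3] scene [530.4 358. ] tri [532.1 357.1  29.3] gap 2.4
140 [149. 207.] 15.9 [(50, np.float32(18.7)), (50, np.float32(16.9)), (51, np.float32(16.5)), (52, np.float32(17.6))]
140 [153. 180.] 36.2 [(49, np.float32(35.7)), (50, np.float32(34.4)), (51, np.float32(34.9)), (51, np.float32(36.0))]
140 [351. 256.] 36.2 [(12, np.float32(22.1)), (42, np.float32(72.8)), (42, np.float32(30.1)), (51, np.float32(40.7)), (60, np.float32(36.8))]
140 [360. 238.] 15.6 [(53, np.float32(68.6)), (31, np.float32(20.2)), (47, np.float32(20.4)), (53, np.float32(13.3)), (25, np.float32(63.9))]
160 [149. 207.] 16.0 [(50, np.float32(18.7)), (50, np.float32(16.9)), (51, np.float32(16.5)), (52, np.float32(17.6))]
160 [152. 180.] 36.2 [(49, np.float32(35.7)), (50, np.float32(34.4)), (49, np.float32(36.3)), (50, np.float32(34.0))]
160 [352. 255.] 37.9 [(12, np.float32(22.1)), (42, np.float32(74.1)), (38, np.float32(35.9)), (49, np.float32(42.9)), (56, np.float32(39.4))]
160 [361. 238.] 16.2 [(55, np.float32(69.9)), (24, np.float32(20.4)), (48, np.float32(16.8)), (50, np.float32(15.2)), (25, np.float32(62.3))]
180 [149. 207.] 15.9 [(50, np.float32(18.7)), (48, np.float32(17.5)), (49, np.float32(15.5)), (51, np.float32(16.0))]
180 [152. 180.] 36.2 [(49, np.float32(35.7)), (49, np.float32(33.8)), (38, np.float32(36.1)), (51, np.float32(20.7))]
180 [352. 255.] 38.1 [(12, np.float32(22.1)), (43, np.float32(75.8)), (32, np.float32(38.7)), (47, np.float32(40.1)), (54, np.float32(39.2))]
```

View pics/t8.png

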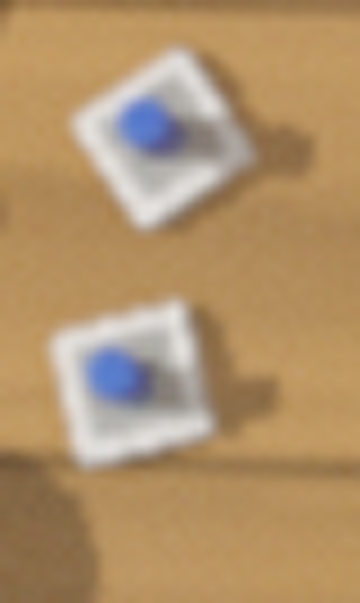

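View pics/s8.png

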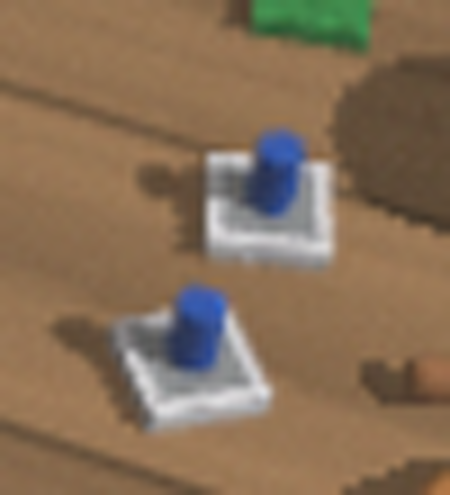

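```bash
python3 -m crank '[[0,0,-0.171,-23.6,44,0,0.7],[0,0,-0.171,-23.6,44,0,0.7],[0,0,-0.171,-23.6,44,0,0.7],[0,0,-0.171,-23.6,44,0,0.7],[0,0,-0.171,-23.6,44,0,0.7],[0,0,-0.171,-23.6,44,0,0.7],[0,0,-0.173,-23.6,43.8,0,0.7],[0,0,0,0,0,-50,0.7],[0,0,0,0,0,-50,0.7],[0,0,0,0,0,-15,0.7],[0,0,0,0,0,0,0.7],[0,0,0,0,0,0,0.7]]';python3 -m crank '[[0,0,0,0,0,0,0.7],[0,0,0,0,0,0,0.7]]'; python3 - <<'E'
from m2 import *
s=load('scene');cv2.imwrite('pics/s9.png',s['frame'][130:290,260:460,::-1].repeat(4,0).repeat(4,1))
print(robot.get_obs()['joint_positions'].round(2))
E
```

```text
clock: 51.48
eef_pos: [438.2, 363.0, 81.6]
eef_rot: [[-0.302, 0.953, 0.005], [0.953, 0.302, 0.004], [0.002, 0.005, -1.0]]
force: [0.3, 0.4, 0.3]
opening: 64.3
clock: 51.72
eef_pos: [437.7, 362.8, 81.2]
eef_rot: [[-0.302, 0.953, 0.004], [0.953, 0.302, 0.003], [0.002, 0.005, -1.0]]
force: [-0.0, -0.0, -0.3]
opening: 64.5
[-0.84  0.5   0.07  1.88 -0.05  0.76 -0.43]
```

View pics/s9.png

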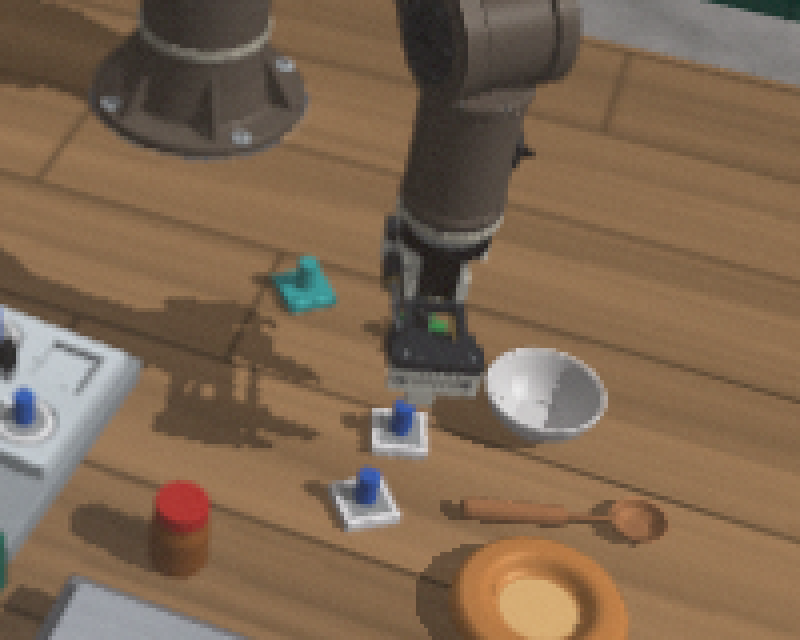

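```bash
python3 -m crank '[[0,0,0,0,0,-30,0.7],[0,0,0,0,0,-11.5,0.7],[0,0,0,0,0,0,0.7],[0,0,0,0,0,0,0],[0,0,0,0,0,0,0],[0,0,0,0,0,0,0],[0,0,0,0,0,0,0],[0,0,0,0,0,0,0],[0,0,0,0,0,0,0.5],[0,0,0,0,0,0,0.5],[0,0,0,0,0,0,0.5],[0,0,0,0,0,0,0.5]]'; python3 - <<'E'
from m2 import *
t=load('top');s=load('scene')
crop(t,135,165,175,232,'t10.png',9); crop(s,330,200,390,270,'s10.png',9)
E
```

```text
clock: 53.28
eef_pos: [437.2, 362.4, 38.6]
eef_rot: [[-0.302, 0.953, 0.003], [0.953, 0.302, 0.002], [0.001, 0.003, -1.0]]
force: [-0.3, -0.1, -0.4]
opening: 45.7
```

View pics/s10.png

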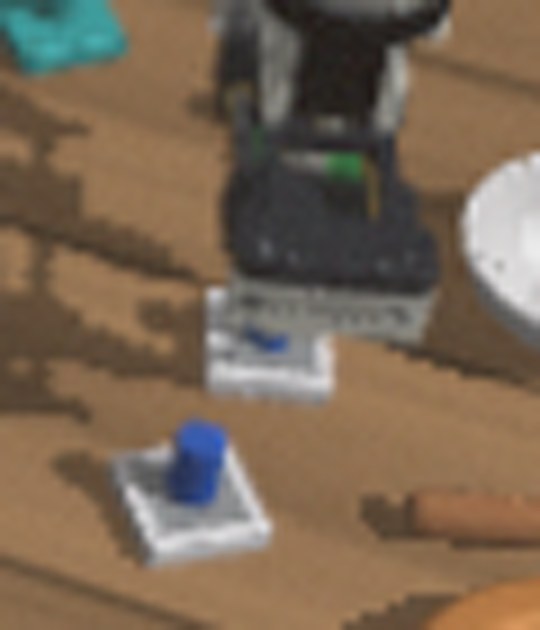

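```bash
python3 -m crank '[[0,0,0.1745,0,0,0,0.5],[0,0,0.1745,0,0,0,0.5],[0,0,0.1745,0,0,0,0.5],[0,0,0.1745,0,0,0,0.5],[0,0,0.1745,0,0,0,0.5],[0,0,0.1745,0,0,0,0.5],[0,0,0.1745,0,0,0,0.5],[0,0,0.1745,0,0,0,0.5],[0,0,0.1745,0,0,0,0.5],[0,0,0,0,0,0.5,0.5],[0,0,0,0,0,0,0.5],[0,0,0,0,0,0,0.5]]';python3 -m crank '[[0,0,0,0,0,0,0],[0,0,0,0,0,0,0],[0,0,0,0,0,0,0],[0,0,0,0,0,0,0],[0,0,0,0,0,0,0],[0,0,0,0,0,0,0]]';python3 - <<'E'
from m2 import *
t=load('top');s=load('scene')
print(robot.get_obs()['joint_positions'].round(2))
crop(t,135,165,175,232,'t11.png',9); crop(s,330,200,390,270,'s11.png',9)
E
```

```text
clock: 54.88
eef_pos: [437.2, 362.4, 39.2]
eef_rot: [[-0.954, -0.3, -0.002], [-0.3, 0.954, 0.003], [0.001, 0.003, -1.0]]
force: [0.5, -0.2, -0.3]
opening: 45.9
clock: 55.62
eef_pos: [437.2, 362.2, 39.1]
eef_rot: [[-0.953, -0.302, -0.002], [-0.302, 0.953, 0.003], [0.001, 0.003, -1.0]]
force: [-0.0, -0.9, 0.8]
opening: 17.5
[-0.52  0.59 -0.37  1.88  0.31  0.72  0.81]
```

View pics/s11.png

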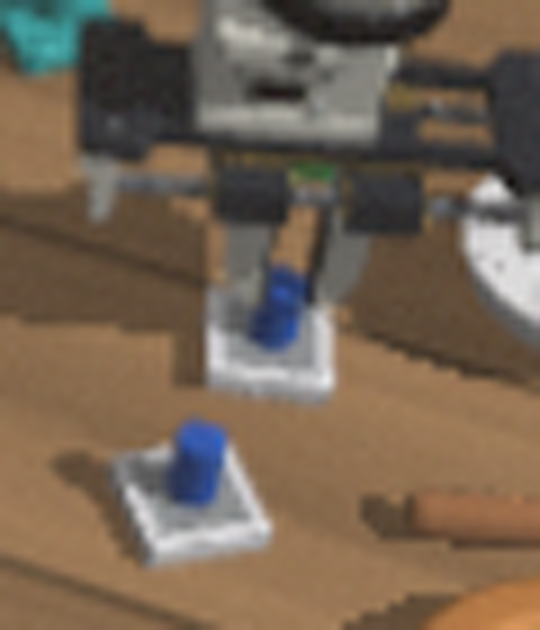

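```bash
python3 -m crank '[[0,0,0,0,0,20,0],[0,0,0,0,0,50,0],[0,0,0,0,0,50,0],[0,0,-0.124,14.2,-50.3,0,0],[0,0,-0.124,14.2,-50.3,0,0],[0,0,-0.124,14.2,-50.4,0,0],[0,0,0,14.2,-50.3,0,0],[0,0,0,14.2,-50.3,0,0],[0,0,0,14.3,-50.4,0,0],[0,0,0,0,0,-40,0],[0,0,0,0,0,-22,0],[0,0,0,0,0,0,0]]';python3 -m crank '[[0,0,0,0,0,0,0],[0,0,0,0,0,0,0],[0,0,0,0,0,0,0],[0,0,0,0,0,0,0]]'; python3 - <<'E'
from m2 import *
s=load('scene')
crop(s,225,180,315,255,'s12.png',8)
E
```

```text
clock: 57.22
eef_pos: [521.2, 60.2, 95.7]
eef_rot: [[-0.998, 0.065, -0.004], [0.065, 0.998, 0.003], [0.004, 0.003, -1.0]]
force: [-0.3, -0.3, -1.3]
opening: 17.9
clock: 57.72
eef_pos: [522.7, 60.4, 97.5]
eef_rot: [[-0.998, 0.065, -0.0], [0.065, 0.998, 0.003], [0.0, 0.003, -1.0]]
force: [-0.2, 0.2, -1.2]
opening: 17.6
```

View pics/s12.png

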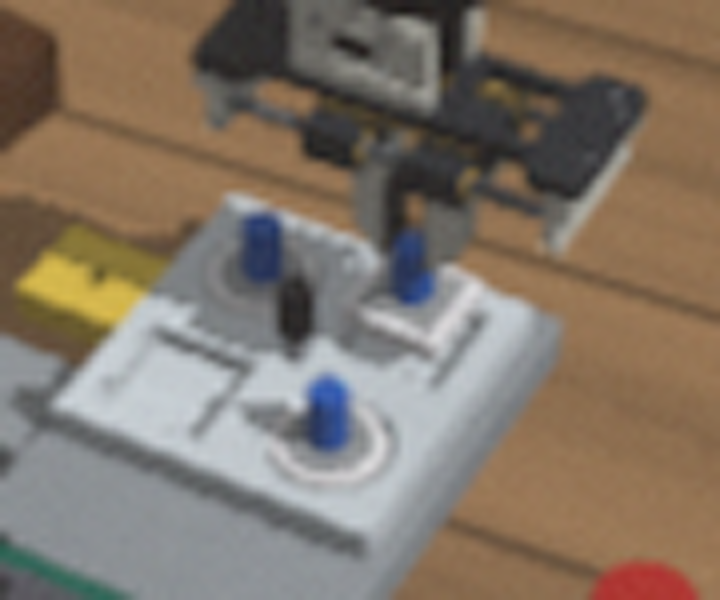

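```bash
python3 -m crank '[[0,0,0,0,-0.2,-8,0],[0,0,0,0,0,-4,0],[0,0,0,0,0,0,0],[0,0,0,0,0,-3,0],[0,0,0,0,0,0,0]]';python3 -m crank '[[0,0,0,0,0,-3,0],[0,0,0,0,0,-2,0],[0,0,0,0,0,-1,0],[0,0,0,0,0,0,0],[0,0,0,0,0,0,0]]'
```

```text
clock: 58.4
eef_pos: [522.8, 61.2, 82.8]
eef_rot: [[-0.998, 0.064, 0.0], [0.064, 0.998, 0.004], [0.0, 0.004, -1.0]]
force: [-2.9, 2.4, 9.9]
opening: 18.0
clock: 59.02
eef_pos: [522.5, 60.1, 76.0]
eef_rot: [[-0.998, 0.065, -0.001], [0.065, 0.998, 0.003], [0.001, 0.003, -1.0]]
force: [0.4, 1.5, -1.3]
opening: 18.0
```

```bash
python3 -m crank '[[0,0,0,0,0,-1,0],[0,0,0,0,0,0,0.4],[0,0,0,0,0,0,0.4],[0,0,0,0,0,0,0.4],[0,0,0,0,0,20,0.4],[0,0,0,0,0,50,0.4],[0,0,0,0,0,50,0.7]]'; python3 -m crank '[[0,0,-0.177,1.7,49.4,0,0.7],[0,0,-0.177,1.7,49.4,0,0.7],[0,0,-0.177,1.7,49.4,0,0.7],[0,0,-0.177,1.7,49.4,0,0.7],[0,0,-0.175,1.7,49.4,0,0.7],[0,0,0,1.5,49.5,0,0.7],[0,0,0,0,0,-50,0.7],[0,0,0,0,0,-50,0.7],[0,0,0,0,0,-12,0.7],[0,0,0,0,0,0,0.7],[0,0,0,0,0,0,0.7],[0,0,0,0,0,0,0.7]]'; python3 - <<'E'
from m2 import *
s=load('scene')
print(robot.get_obs()['joint_positions'].round(2))
crop(s,225,190,385,280,'s13.png',5)
E
```

```text
clock: 59.9
eef_pos: [522.0, 60.0, 196.2]
eef_rot: [[-0.998, 0.065, -0.002], [0.065, 0.998, 0.003], [0.002, 0.003, -1.0]]
force: [1.7, 0.1, -0.7]
opening: 42.8
clock: 61.4
eef_pos: [533.5, 357.3, 85.0]
eef_rot: [[-0.583, 0.813, 0.005], [0.813, 0.583, 0.005], [0.001, 0.006, -1.0]]
force: [0.1, -0.2, 0.4]
opening: 64.2
[-0.58  0.6  -0.14  1.67  0.11  0.87 -0.14]
```

View pics/s13.png

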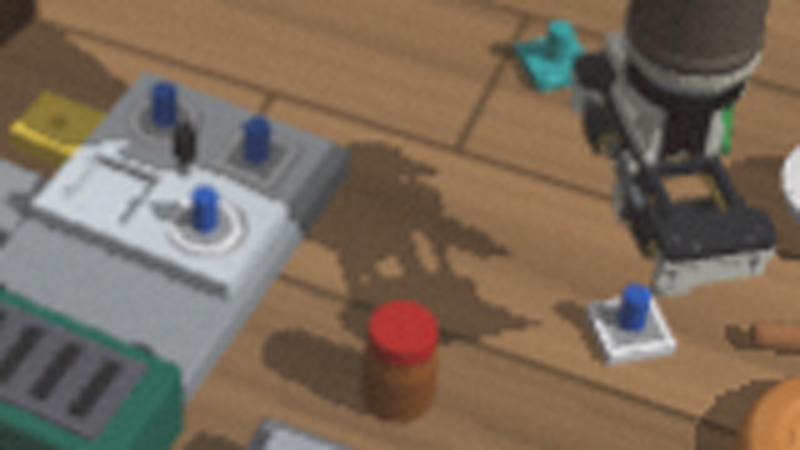

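```bash
python3 -m crank '[[0,0,0,0,0,-30,0.7],[0,0,0,0,0,-14,0.7],[0,0,0,0,0,0,0.7],[0,0,0,0,0,0,0],[0,0,0,0,0,0,0],[0,0,0,0,0,0,0],[0,0,0,0,0,0,0],[0,0,0,0,0,0,0],[0,0,0,0,0,0,0.5],[0,0,0,0,0,0,0.5],[0,0,0,0,0,0,0.5],[0,0,0,0,0,0,0.5]]'; python3 -m crank '[[0,0,0.1745,0,0,0,0.5],[0,0,0.1745,0,0,0,0.5],[0,0,0.1745,0,0,0,0.5],[0,0,0.1745,0,0,0,0.5],[0,0,0.1745,0,0,0,0.5],[0,0,0.1745,0,0,0,0.5],[0,0,0.1745,0,0,0,0.5],[0,0,0.1745,0,0,0,0.5],[0,0,0.1745,0,0,0,0.5],[0,0,0,0,0,0,0.5],[0,0,0,0,0,0,0.5],[0,0,0,0,0,0,0.5]]';python3 -m crank '[[0,0,0,0,0,0,0],[0,0,0,0,0,0,0],[0,0,0,0,0,0,0],[0,0,0,0,0,0,0],[0,0,0,0,0,0,0],[0,0,0,0,0,0,0]]'; python3 - <<'E'
from m2 import *
s=load('scene');t=load('top')
print(robot.get_obs()['joint_positions'].round(2))
crop(s,305,200,395,280,'s14.png',8);crop(t,130,150,190,230,'t14.png',8)
E
```

```text
clock: 62.95
eef_pos: [532.5, 356.7, 39.1]
eef_rot: [[-0.583, 0.812, 0.002], [0.812, 0.583, 0.003], [0.001, 0.003, -1.0]]
force: [-0.6, 0.5, 0.5]
opening: 45.8
clock: 64.45
eef_pos: [532.5, 356.8, 39.2]
eef_rot: [[-0.814, -0.581, -0.003], [-0.581, 0.814, 0.002], [0.001, 0.003, -1.0]]
force: [-0.3, 1.2, 0.2]
opening: 45.6
clock: 65.2
eef_pos: [532.6, 356.5, 39.2]
eef_rot: [[-0.813, -0.583, -0.003], [-0.583, 0.813, 0.002], [0.001, 0.003, -1.0]]
force: [0.3, -1.5, 1.3]
opening: 17.6
[-0.32  0.72 -0.55  1.68  0.46  0.88  1.14]
```

View pics/s14.png

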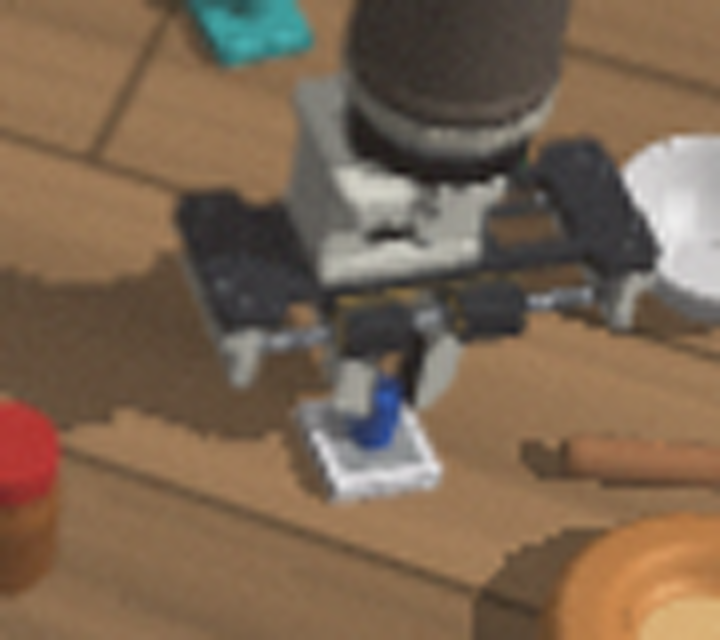

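View pics/t14.png

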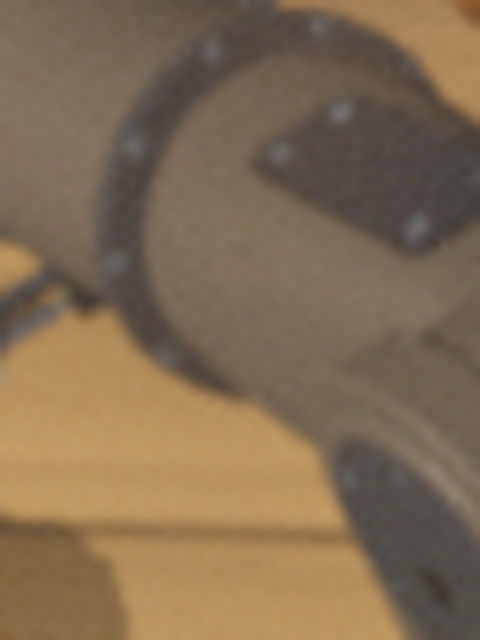

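```bash
python3 -m crank '[[0,0,0,0,0,20,0],[0,0,0,0,0,55,0],[0,0,0,0,0,50,0],[0,0,-0.172,8,-47.7,0,0],[0,0,-0.172,8,-47.7,0,0],[0,0,-0.172,8,-47.7,0,0],[0,0,-0.172,8,-47.7,0,0],[0,0,0,8,-47.7,0,0],[0,0,0,8,-47.7,0,0],[0,0,0,8,-47.8,0,0],[0,0,0,8,-47.8,0,0],[0,0,0,0,0,0,0]]';python3 -m crank '[[0,0,0,0,0,-40,0],[0,0,0,0,0,-27,0],[0,0,0,0,0,0,0],[0,0,0,0,0,0,0],[0,0,0,0,0,0,0],[0,0,0,0,0,0,0]]'; python3 - <<'E'
from m2 import *
s=load('scene')
crop(s,225,180,315,255,'s15.png',8)
E
```

```text
clock: 66.8
eef_pos: [597.0, -30.4, 165.0]
eef_rot: [[-0.997, 0.072, -0.0], [0.072, 0.997, 0.001], [0.0, 0.001, -1.0]]
force: [-0.1, 0.1, -0.1]
opening: 18.0
clock: 67.55
eef_pos: [597.0, -25.0, 98.2]
eef_rot: [[-0.998, 0.066, 0.001], [0.066, 0.998, 0.003], [-0.001, 0.003, -1.0]]
force: [-0.8, -0.2, -0.9]
opening: 17.7
```

View pics/s15.png

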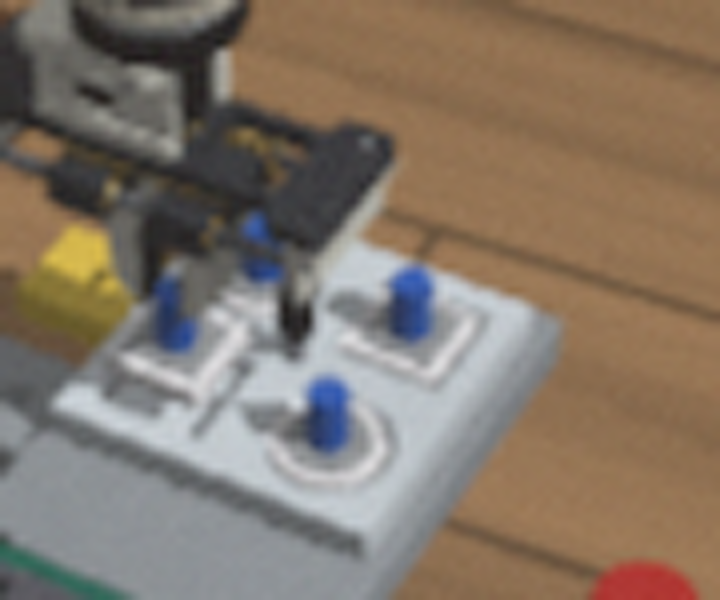

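```bash
python3 -m crank '[[0,0,0,0,0,-8,0],[0,0,0,0,0,-4,0],[0,0,0,0,0,0,0],[0,0,0,0,0,-3,0],[0,0,0,0,0,0,0]]';python3 -m crank '[[0,0,0,0,0,-3,0],[0,0,0,0,0,-2,0],[0,0,0,0,0,-1,0],[0,0,0,0,0,0,0],[0,0,0,0,0,0,0]]'
```

```text
clock: 68.22
eef_pos: [598.6, -25.6, 83.2]
eef_rot: [[-0.998, 0.066, 0.003], [0.066, 0.998, 0.003], [-0.003, 0.003, -1.0]]
force: [3.8, -2.4, 7.5]
opening: 17.5
clock: 68.85
eef_pos: [602.1, -26.2, 79.4]
eef_rot: [[-0.998, 0.067, 0.01], [0.067, 0.998, 0.003], [-0.01, 0.003, -1.0]]
force: [9.8, -4.5, 14.2]
opening: 17.2
```

```bash
python3 -m crank '[[0,0,0,0,0,10,0],[0,0,0,0,0,12,0],[0,0,0,0,0,0,0],[0,0,0,0,0,0,0],[0,0,0,0,0,0,0]]'; python3 - <<'E'
from m2 import *
s=load('scene')
crop(s,225,180,315,255,'s16.png',8)
E
```

```text
clock: 69.47
eef_pos: [596.0, -25.1, 97.6]
eef_rot: [[-0.998, 0.066, -0.002], [0.066, 0.998, 0.003], [0.002, 0.003, -1.0]]
force: [0.4, 1.3, -0.6]
opening: 17.8
```

View pics/s16.png

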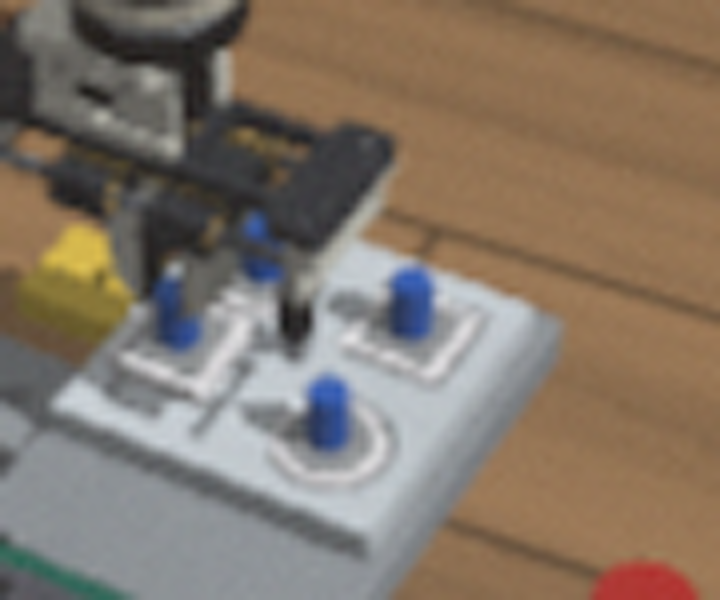

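```bash
python3 -m crank '[[0,0,0,1,-1.5,0,0],[0,0,0,0,0,-9,0],[0,0,0,0,0,0,0],[0,0,0,0,0,0,0]]';python3 -m crank '[[0,0,0,0,0,-1.5,0],[0,0,0,0,0,0,0]]';python3 -m crank '[[0,0,0,0,0,-1.5,0],[0,0,0,0,0,0,0]]';python3 -m crank '[[0,0,0,0,0,-1.5,0],[0,0,0,0,0,0,0]]'
```

```text
clock: 70.03
eef_pos: [597.4, -26.6, 88.9]
eef_rot: [[-0.998, 0.066, -0.001], [0.066, 0.998, 0.004], [0.001, 0.003, -1.0]]
force: [-0.0, 0.1, -0.2]
opening: 17.7
clock: 70.28
eef_pos: [597.5, -26.6, 87.6]
eef_rot: [[-0.998, 0.066, -0.001], [0.066, 0.998, 0.003], [0.001, 0.003, -1.0]]
force: [-0.2, 0.6, -1.2]
opening: 17.7
clock: 70.53
eef_pos: [597.4, -26.7, 86.0]
eef_rot: [[-0.998, 0.066, -0.001], [0.066, 0.998, 0.003], [0.001, 0.003, -1.0]]
force: [0.6, 0.3, -0.0]
opening: 17.8
clock: 70.78
eef_pos: [597.5, -26.5, 84.5]
eef_rot: [[-0.998, 0.066, -0.001], [0.066, 0.998, 0.004], [0.001, 0.004, -1.0]]
force: [0.4, 0.7, -0.9]
opening: 17.9
```

```bash
for i in 1 2 3 4; do python3 -m crank '[[0,0,0,0,0,-1.5,0],[0,0,0,0,0,0,0]]' | grep -E 'pos|force'; done
```

```text
eef_pos: [598.0, -26.5, 83.4]
force: [1.6, 0.1, 1.8]
eef_pos: [598.9, -26.7, 82.4]
force: [4.1, -0.2, 5.6]
eef_pos: [600.0, -26.7, 81.5]
force: [5.2, -0.4, 7.1]
eef_pos: [601.0, -26.8, 80.6]
force: [6.6, -1.1, 8.6]
```

```bash
python3 -m crank '[[0,0,0,0,0,8,0],[0,0,0,0,0,8,0],[0,0,0,0,0,0,0],[0,0,0,0,0,0,0]]';python3 - <<'E'
from m2 import *
s=load('scene')
d=np.array([0.583,-0.813])
for L in(85,95):
  for z in(40,55,70,80,90): print(L,z,proj(s,[[*(np.array([532.6,356.5])+L*d),z]]).round(1), 'obs 335,247.5')
crop(s,225,170,305,250,'s17.png',9)
print(proj(s,[[602.4,54.5,80],[559.6,17.45,92],[596.6,-25.3,47],[602.5,65,124]]))
E
```

```text
clock: 72.28
eef_pos: [597.0, -26.7, 94.3]
eef_rot: [[-0.998, 0.066, -0.002], [0.066, 0.998, 0.003], [0.002, 0.003, -1.0]]
force: [-0.3, 0.2, -0.9]
opening: 17.9
85 40 [[328.2 252.6]] obs 335,247.5
85 55 [[328.7 249.7]] obs 335,247.5
85 70 [[329.1 246.8]] obs 335,247.5
85 80 [[329.4 244.9]] obs 335,247.5
85 90 [[329.7 242.9]] obs 335,247.5
95 40 [[325.5 253. ]] obs 335,247.5
95 55 [[325.9 250.1]] obs 335,247.5
95 70 [[326.3 247.2]] obs 335,247.5
95 80 [[326.6 245.3]] obs 335,247.5
95 90 [[326.9 243.3]] obs 335,247.5
[[265.0312269  227.99800597]
 [260.76002924 214.89942034]
 [246.03045288 226.6198681 ]
 [267.75541459 220.10637662]]
```

View pics/s17.png

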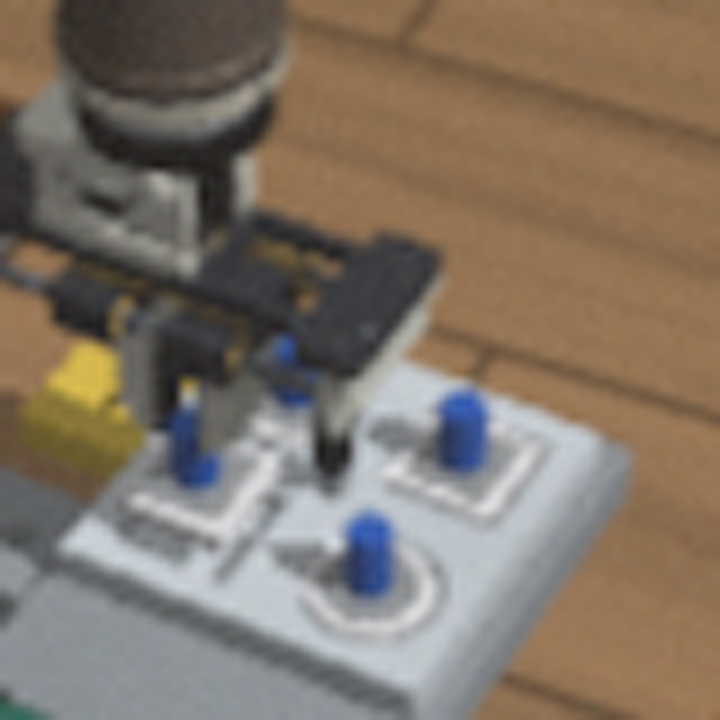

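```bash
python3 - <<'E'
from m2 import *
s=load('scene')
def ang(P,z):
    w=onplane(s,np.array(P)/9+[225,170],z)[:,:2]
    for a,b in zip(w[:-1],w[1:]): 
        d=b-a; print(np.hypot(*d).round(1),np.degrees(np.arctan2(d[1],d[0])).round(1)%90, end='; ')
    print()
ang([(130,495),(210,540),(280,460)],66)
ang([(385,465),(495,520),(545,440)],47)
crop(s,236,208,262,236,'s18.png',25)
E
```

```text
41.4 77.8; 52.6 83.9; 
54.7 79.7; 51.3 89.5;
```

View pics/s18.png

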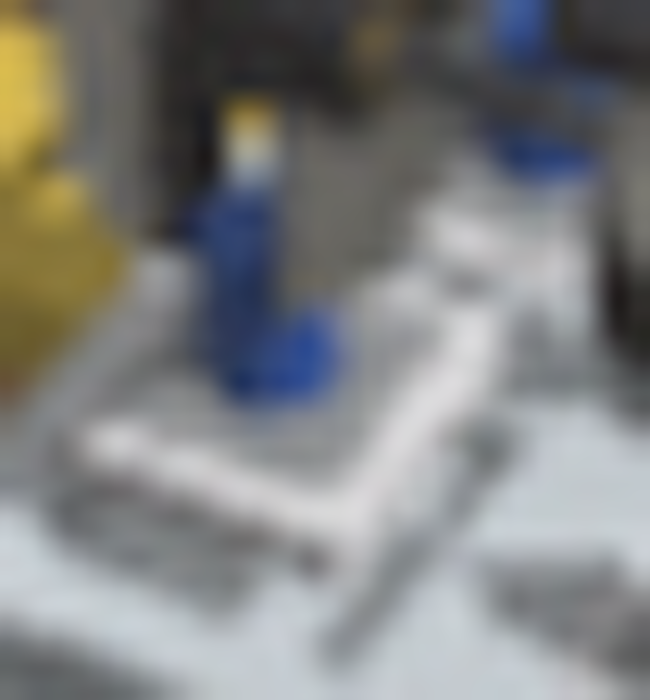

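```bash
python3 -m crank '[[0,0,0,0,0,40,0],[0,0,0,0,0,32,0],[0,0,0,-33.4,29.4,0,0],[0,0,0,-33.4,29.4,0,0],[0,0,0,-33.4,29.4,0,0],[0,0,0,-33.4,29.4,0,0],[0,0,0,-33.4,29.4,0,0],[0,0,0,0,0,-55,0],[0,0,0,0,0,-55,0],[0,0,0,0,0,0,0],[0,0,0,0,0,0,0],[0,0,0,0,0,0,0]]';python3 -m crank '[[0,0,0,0,0,-9,0],[0,0,0,0,0,0,0]]';python3 -m crank '[[0,0,0,0,0,-2,0],[0,0,0,0,0,0,0]]';python3 -m crank '[[0,0,0,0,0,-2,0],[0,0,0,0,0,0,0]]'; python3 - <<'E'
from m2 import *
s=load('scene')
crop(s,265,165,345,225,'s19.png',9)
E
```

```text
clock: 73.88
eef_pos: [432.0, 120.8, 58.6]
eef_rot: [[-0.998, 0.066, 0.003], [0.066, 0.998, 0.004], [-0.002, 0.004, -1.0]]
force: [1.0, 0.6, -0.3]
opening: 17.7
clock: 74.12
eef_pos: [430.4, 120.1, 47.6]
eef_rot: [[-0.998, 0.066, -0.001], [0.066, 0.998, 0.003], [0.001, 0.003, -1.0]]
force: [0.4, -0.2, -1.3]
opening: 17.9
clock: 74.38
eef_pos: [430.4, 120.3, 45.5]
eef_rot: [[-0.998, 0.066, -0.001], [0.066, 0.998, 0.003], [0.001, 0.003, -1.0]]
force: [-0.2, 0.1, -1.0]
opening: 17.8
clock: 74.62
eef_pos: [430.3, 120.3, 43.5]
eef_rot: [[-0.998, 0.066, -0.001], [0.066, 0.998, 0.003], [0.001, 0.003, -1.0]]
force: [-0.2, 0.3, -1.0]
opening: 18.3
```

View pics/s19.png

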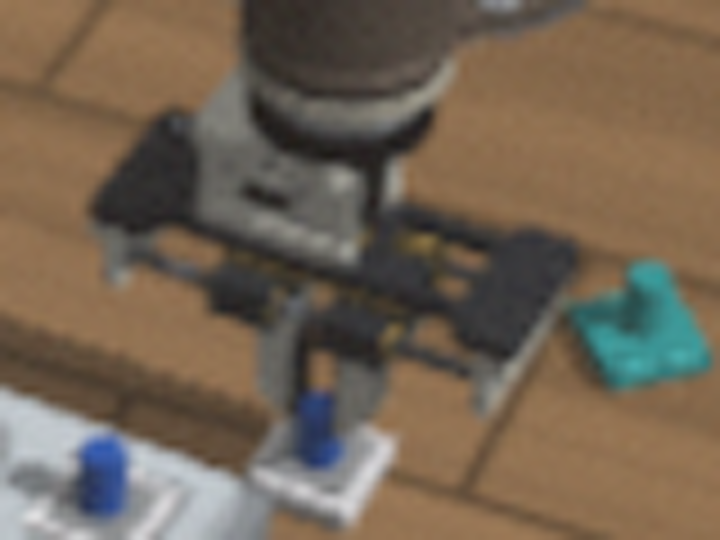

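```bash
for i in 1 2 3; do python3 -m crank '[[0,0,0,0,0,-1.5,0],[0,0,0,0,0,0,0]]'|grep -E 'pos|force'; done
```

```text
eef_pos: [430.4, 120.3, 42.0]
force: [-0.5, 0.9, -1.2]
eef_pos: [430.4, 120.3, 40.5]
force: [0.5, -0.7, -1.5]
eef_pos: [429.9, 120.2, 39.1]
force: [-2.4, -1.0, 4.9]
```

```bash
python3 -m crank '[[0,0,0,0,0,0,0.4],[0,0,0,0,0,0,0.5],[0,0,0,0,0,0,0.5],[0,0,0,0,0,20,0.5],[0,0,0,0,0,50,0.5],[0,0,0,0,0,50,0.5],[0,0,0,0,-60,0,0.5],[0,0,0,0,-60,0,0.5],[0,0,0,0,-60,0,0.5],[0,0,0,0,-60,0,0.5]]';python3 - <<'E'
from m2 import *
t=load('top');s=load('scene')
print(robot.get_obs()['joint_positions'].round(2),robot.get_obs()['eef_pos'])
pairs(t,s,(205,195,240,230),(285,195,320,225),blue,28)
for th in(140,160,180):
  w=lambda h,S,v:((v>th)&(S<70))|((h>100)&(h<130)&(S>70))
  cs,m,im=upcont(t,(205,198,240,230),w,8,3000)
  for p in cs:
        W=onplane(t,p,10)[:,:2].astype(np.float32)
        hull=cv2.convexHull(W.reshape(-1,1,2)); q=cv2.approxPolyDP(hull,8,True).reshape(-1,2)
        e=np.roll(q,-1,0)-q; 
        print(th,np.round(p.mean(0),0),cv2.minAreaRect(W),[(int(np.hypot(*k)),round(np.degrees(np.arctan2(k[1],k[0]))%90,1)) for k in e])
crop(t,200,130,300,230,'t20.png',7)
E
```

```text
clock: 76.68
eef_pos: [430.4, -121.6, 159.4]
eef_rot: [[-0.998, 0.066, 0.0], [0.066, 0.998, 0.003], [0.0, 0.003, -1.0]]
force: [1.2, -0.3, -0.6]
opening: 45.8
[ 0.51  0.26 -0.41  2.04  0.13  0.86  1.52] [ 429.64310332 -126.52565874  158.89112231]
140 [220. 212.] ((426.7547912597656, 119.418701171875), (56.361961364746094, 56.29441452026367), 86.23310852050781) [(49, np.float32(84.6)), (53, np.float32(85.6)), (50, np.float32(87.9)), (50, np.float32(86.7))]
140 [231. 200.] ((468.65679931640625, 85.4869155883789), (16.691776275634766, 62.07503890991211), 1.5598933696746826) [(13, np.float32(30.9)), (55, np.float32(86.3)), (16, np.float32(2.0)), (61, np.float32(1.6))]
160 [220. 212.] ((426.7880554199219, 119.92393493652344), (55.349300384521484, 56.29441452026367), 86.23310852050781) [(49, np.float32(84.6)), (53, np.float32(85.6)), (50, np.float32(87.9)), (50, np.float32(86.7))]
160 [231. 199.] ((471.0065002441406, 85.57080078125), (11.989391326904297, 62.03519058227539), 1.5601052045822144) [(11, np.float32(23.8)), (57, np.float32(1.1)), (11, np.float32(2.0)), (61, np.float32(1.6))]
180 [219. 212.] ((426.8258972167969, 120.49842071533203), (54.19782638549805, 56.29441452026367), 86.23310852050781) [(50, np.float32(87.2)), (48, np.float32(84.0)), (52, np.float32(84.8)), (50, np.float32(86.7))]
```

View pics/t20.png

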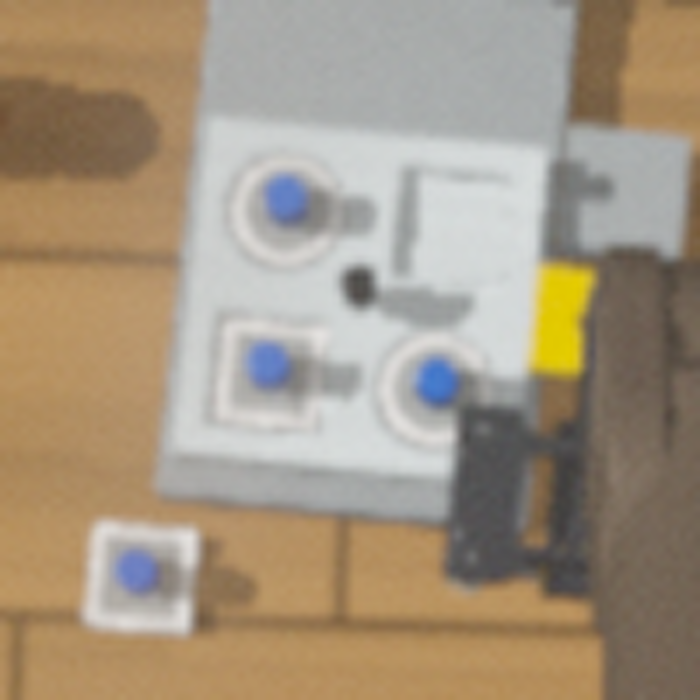

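```bash
python3 - <<'E'
from m2 import *
t=load('top');s=load('scene')
for q in cents(t,(205,140,275,230),blue): print(np.round(q,1),onplane(t,[q],28)[0].round(1),onplane(t,[q],64)[0].round(1))
print(cents(s,(240,180,330,240),blue),[onplane(s,[q],28)[0].round(1) for q in cents(s,(240,180,330,240),blue)],[onplane(s,[q],64)[0].round(1) for q in cents(s,(240,180,330,240),blue)])
# pocket square_a expected corners
C=np.array([559.6,17.45]);a=np.radians(-4.12);R=np.array([[np.cos(a),-np.sin(a)],[np.sin(a),np.cos(a)]])
o=cv2.resize(t['frame'][130:230,200:300,::-1],None,fx=7,fy=7,interpolation=cv2.INTER_CUBIC)
for c in [(40,-40),(-40,40)]:
    P=[[*(C+R@(np.array(c)+d)),47] for d in([26.5,26.5],[26.5,-26.5],[-26.5,-26.5],[-26.5,26.5])]
    q=((proj(t,P)-[200,130]+.5)*7-.5).astype(int); cv2.polylines(o,[q.reshape(-1,1,2)],True,(0,0,255),1)
for c in [(40,40),(-40,-40)]:
    P=[[*(C+R@(np.array(c)+28.5*np.array([np.cos(k),np.sin(k)]))),47] for k in np.linspace(0,6.28,40)]
    q=((proj(t,P)-[200,130]+.5)*7-.5).astype(int); cv2.polylines(o,[q.reshape(-1,1,2)],True,(0,0,255),1)
cv2.imwrite('pics/o21.png',o)
E
```

```text
[262.  184.1] [523.  -20.7  28. ] [516.7 -20.8  64. ]
[237.9 181.6] [529.5  60.9  28. ] [523.   58.8  64. ]
[240.3 157.7] [612.2  55.6  28. ] [603.8  53.7  64. ]
[(265.66895513772056, 231.21288965858486), (276.09089636725554, 217.42721551795637), (300.41786583126776, 213.17953617001743), (257.582080326116, 210.32859418159134)] [array([570.7,  42.3,  28. ]), array([487.9,  47.9,  28. ]), array([426.8, 123.7,  28. ]), array([482.3, -33.5,  28. ])] [array([601.9,  56.8,  64. ]), array([521.8,  62.1,  64. ]), array([462.6, 135.5,  64. ]), array([516.3, -16.6,  64. ])]
```

View pics/o21.png

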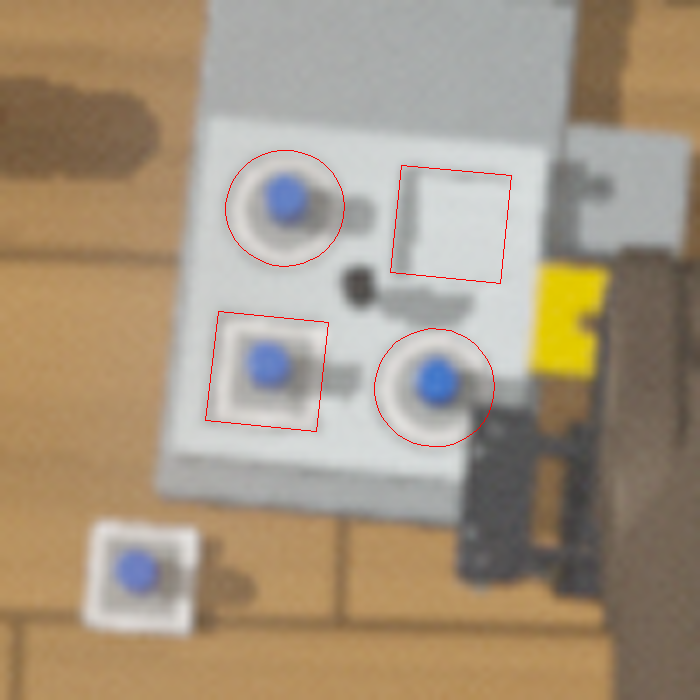

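```bash
python3 - <<'E'
from m2 import *
t=load('top')
print(onplane(t,[(219.6,211.4)],28), onplane(t,[(219.6,211.4)],40))
print(cents(t,(205,200,240,230),blue,100))
E
```

```text
[[426.72602992 118.53166735  28.        ]] [[425.35148597 117.41596181  40.        ]]
[]
```

```bash
python3 -m crank '[[0,0,-0.1745,-0.7,48,0,0.7],[0,0,-0.1745,-0.7,48,0,0.7],[0,0,-0.1745,-0.7,48,0,0.7],[0,0,-0.1745,-0.7,48,0,0.7],[0,0,-0.1745,-0.7,47.5,0,0.7],[0,0,-0.1745,0,0,0,0.7],[0,0,-0.1745,0,0,0,0.7],[0,0,-0.1745,0,0,0,0.7],[0,0,-0.1745,0,0,0,0.7],[0,0,0,0,0,-50,0.7],[0,0,0,0,0,-25,0.7],[0,0,0,0,0,0,0.7]]';python3 -m crank '[[0,0,0,0,0,0,0.7],[0,0,0,0,0,0,0.7],[0,0,0,0,0,0,0.7]]'
```

```text
clock: 78.42
eef_pos: [425.4, 114.8, 82.9]
eef_rot: [[0.039, 0.999, -0.0], [0.999, -0.039, 0.0], [0.0, -0.0, -1.0]]
force: [-0.5, 0.3, 1.1]
opening: 64.3
clock: 78.8
eef_pos: [427.9, 113.8, 84.9]
eef_rot: [[0.043, 0.999, 0.005], [0.999, -0.043, 0.001], [0.002, 0.005, -1.0]]
force: [1.1, -0.2, 0.8]
opening: 64.2
```

```bash
python3 -m crank '[[0,0,-0.023,-0.6,5.7,-30,0.7],[0,0,0,0,0,-15,0.7],[0,0,0,0,0,0,0.7],[0,0,0,0,0,0,0.7],[0,0,0,0,0,0,0.7]]'
```

```text
clock: 79.42
eef_pos: [427.4, 119.4, 39.9]
eef_rot: [[0.066, 0.998, 0.005], [0.998, -0.066, 0.001], [0.002, 0.005, -1.0]]
force: [0.3, 0.1, -0.1]
opening: 64.2
```

```bash
python3 -m crank '[[0,0,0,-0.5,0,-0.5,0],[0,0,0,0,0,0,0],[0,0,0,0,0,0,0],[0,0,0,0,0,0,0],[0,0,0,0,0,0,0],[0,0,0,0,0,0,0],[0,0,0,0,0,0,0],[0,0,0,0,0,0,0]]'; python3 -m crank '[[0,0,0,0,0,0,0.5],[0,0,0,0,0,0,0.5],[0,0,0,0,0,0,0.5],[0,0,0.1745,0,0,0,0.5],[0,0,0.1745,0,0,0,0.5],[0,0,0.1745,0,0,0,0.5],[0,0,0.1745,0,0,0,0.5],[0,0,0.1745,0,0,0,0.5],[0,0,0.1745,0,0,0,0.5],[0,0,0.1745,0,0,0,0.5],[0,0,0.1745,0,0,0,0.5],[0,0,0.1745,0,0,0,0.5]]';python3 -m crank '[[0,0,0,0,0,0,0.5],[0,0,0,0,0,0,0.5],[0,0,0,0,0,0,0],[0,0,0,0,0,0,0],[0,0,0,0,0,0,0],[0,0,0,0,0,0,0],[0,0,0,0,0,0,0],[0,0,0,0,0,0,0]]'; python3 -c "
from m2 import *
s=load('scene')
crop(s,265,165,345,225,'s22.png',9)"
```

```text
clock: 80.42
eef_pos: [426.4, 119.3, 38.7]
eef_rot: [[0.066, 0.998, 0.004], [0.998, -0.066, 0.001], [0.001, 0.004, -1.0]]
force: [1.1, -1.0, 0.5]
opening: 18.0
clock: 81.92
eef_pos: [426.3, 119.2, 38.6]
eef_rot: [[-0.998, 0.06, -0.001], [0.06, 0.998, 0.003], [0.001, 0.003, -1.0]]
force: [0.5, -0.5, 0.0]
opening: 45.9
clock: 82.92
eef_pos: [426.4, 119.5, 38.7]
eef_rot: [[-0.998, 0.066, -0.001], [0.066, 0.998, 0.004], [0.001, 0.004, -1.0]]
force: [0.6, 0.9, 1.3]
opening: 18.0
```

View pics/s22.png

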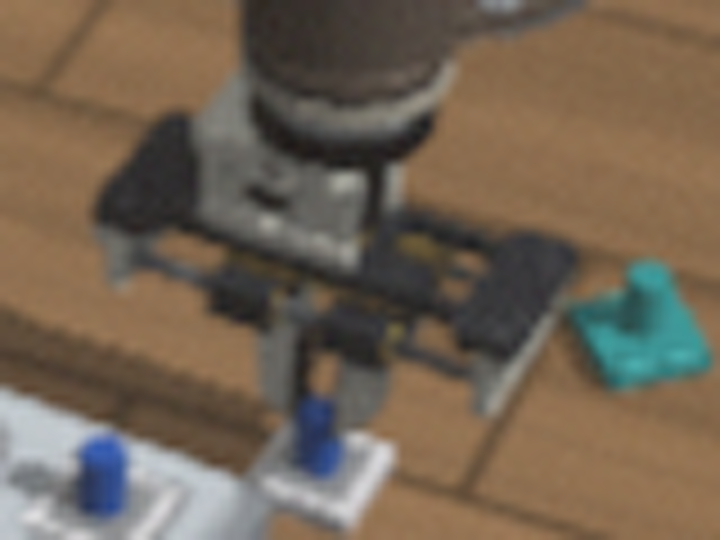

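```bash
python3 -m crank '[[0,0,0,0,0,20,0],[0,0,0,0,0,55,0],[0,0,0,0,0,50,0],[0,0,0,34,-29,0,0],[0,0,0,34,-29,0,0],[0,0,0,34,-29,0,0],[0,0,0,34,-29,0,0],[0,0,0,34.2,-28.8,0,0],[0,0,0,0,0,-40,0],[0,0,0,0,0,-27,0],[0,0,0,0,0,0,0],[0,0,0,0,0,0,0]]';python3 -m crank '[[0,0,0,0,0,0,0],[0,0,0,0,0,0,0],[0,0,0,0,0,0,0],[0,0,0,0,0,0,0]]'
```

```text
clock: 84.48
eef_pos: [596.9, -25.3, 97.6]
eef_rot: [[-0.998, 0.066, 0.0], [0.066, 0.998, 0.004], [0.0, 0.004, -1.0]]
force: [0.7, -0.4, 0.6]
opening: 17.9
clock: 84.98
eef_pos: [596.5, -25.5, 96.8]
eef_rot: [[-0.998, 0.066, -0.001], [0.066, 0.998, 0.003], [0.001, 0.003, -1.0]]
force: [-0.0, -1.1, -0.5]
opening: 17.9
```

```bash
python3 -m crank '[[0,0,0,0,0,-8,0],[0,0,0,0,0,0,0],[0,0,0,0,0,0,0]]'|grep -E 'pos|force';for i in 1 2 3 4 5; do python3 -m crank '[[0,0,0,0,0,-1.5,0],[0,0,0,0,0,0,0]]'|grep -E 'pos|force'; done
```

```text
eef_pos: [596.4, -25.4, 88.4]
force: [-0.2, 0.0, -0.3]
eef_pos: [596.5, -25.5, 87.1]
force: [-0.3, -0.8, -0.9]
eef_pos: [596.4, -25.5, 85.5]
force: [0.3, -0.1, -0.9]
eef_pos: [596.4, -25.5, 84.0]
force: [-0.2, 0.4, -1.4]
eef_pos: [596.4, -25.5, 82.5]
force: [0.5, 0.1, -0.5]
eef_pos: [596.4, -25.5, 81.0]
force: [0.8, -0.3, -0.5]
```

It is in the pocket (underside at about 42 mm, below the 47 mm rim, no force). Seat and release.

```bash
python3 -m crank '[[0,0,0,0,0,-3,0],[0,0,0,0,0,-2.5,0],[0,0,0,0,0,0,0]]';python3 -m crank '[[0,0,0,0,0,-1,0],[0,0,0,0,0,0,0.4],[0,0,0,0,0,0,0.4],[0,0,0,0,0,0,0.4],[0,0,0,0,0,20,0.4],[0,0,0,0,0,50,0.4],[0,0,0,-20,0,50,0.4],[0,0,0,-40,-40,0,0.4],[0,0,0,-40,-40,0,0.4],[0,0,0,-40,-40,0,0.4],[0,0,0,-20,-40,0,1]]'; python3 - <<'E'
from m2 import *
t=load('top');s=load('scene')
for q in cents(t,(205,140,275,230),blue): print(np.round(q,1),onplane(t,[q],64)[0].round(1))
for q in cents(s,(235,190,330,240),blue): print(np.round(q,1),onplane(s,[q],64)[0].round(1))
crop(t,200,130,300,230,'t23.png',7);crop(s,225,185,305,250,'s23.png',9)
E
```

```text
clock: 86.98
eef_pos: [596.3, -25.5, 75.3]
eef_rot: [[-0.998, 0.066, -0.001], [0.066, 0.998, 0.003], [0.002, 0.003, -1.0]]
force: [0.4, 0.4, -1.3]
opening: 17.6
clock: 88.35
eef_pos: [434.7, -186.5, 196.1]
eef_rot: [[-0.998, 0.066, -0.0], [0.066, 0.998, 0.002], [0.001, 0.002, -1.0]]
force: [1.4, -0.2, 0.6]
opening: 42.9
[262.  184.1] [516.7 -20.8  64. ]
[237.9 181.6] [523.1  58.9  64. ]
[264.  160.2] [597.5 -25.2  64. ]
[240.3 157.7] [603.8  53.7  64. ]
[265.7 231.2] [601.8  56.8  64. ]
[246.8 223.8] [597.2 -21.4  64. ]
[276.1 217.4] [521.7  62.1  64. ]
[257.6 210.3] [516.4 -16.6  64. ]
```

View pics/t23.png

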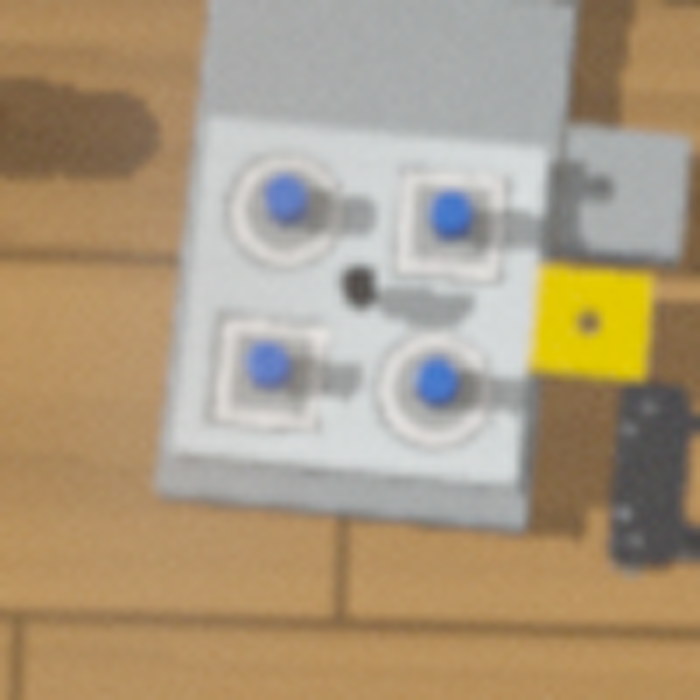

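View pics/s23.png

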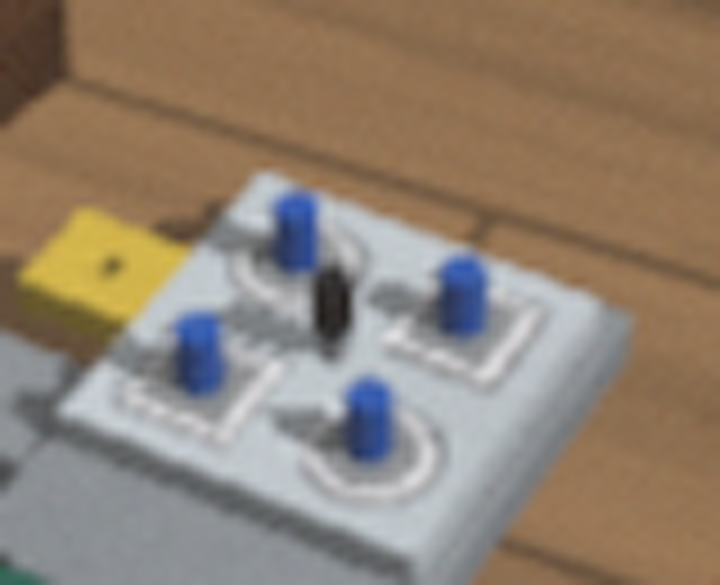

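```bash
python3 - <<'E'
from m2 import *
t=load('top');s=load('scene')
h=onplane(t,[np.array([588,321.5])/7-.43+[200.,130]],47)[0]; print('lughole top',h)
h2=onplane(s,[np.array([112,264.5])/9-.44+[225.,185]],47)[0]; print('scene',h2)
a=np.radians(-4.12);R=np.array([[np.cos(a),-np.sin(a)],[np.sin(a),np.cos(a)]])
print(R.T@(h[:2]-[559.7,17.1]), R.T@(h2[:2]-[560.2,21.3]))
print('pin',[onplane(t,[q],61)[0].round(1) for q in cents(t,(315,200,345,225),orange,100)])
E
python3 -m crank '[[0,0,0,24.6,40.6,0,0.5],[0,0,0,24.6,40.6,0,0.5],[0,0,0,24.6,40.6,0,0.5],[0,0,0,24.7,40.6,0,0.5],[0,0,0,24.7,40.6,0,0.5],[0,0,0,0,0,0,0.5],[0,0,0,0,0,-50,0.5],[0,0,0,0,0,-20,0.5],[0,0,0,0,0,0,0.5],[0,0,0,0,0,0,0.5],[0,0,0,0,0,0,0.5]]'
```

```text
lughole top [550.87280645 -91.82268883  47.        ]
scene [551.27612497 -86.76940579  47.        ]
[  -0.97876472 -109.27540212] [  -1.13650099 -108.4312703 ]
pin []
clock: 89.92
eef_pos: [560.5, 17.8, 126.0]
eef_rot: [[-0.998, 0.066, 0.001], [0.066, 0.998, 0.004], [-0.001, 0.004, -1.0]]
force: [0.3, 0.4, 1.2]
opening: 46.2
```

```bash
python3 -m crank '[[0,0,0,0,0,-30,0.5],[0,0,0,0,0,-12.5,0.5],[0,0,0,0,0,0,0.5],[0,0,0,0,0,0,0],[0,0,0,0,0,0,0],[0,0,0,0,0,0,0],[0,0,0,0,0,0,0],[0,0,0,0,0,0,0]]'
```

```text
clock: 90.92
eef_pos: [559.9, 17.5, 82.5]
eef_rot: [[-0.998, 0.066, -0.0], [0.066, 0.998, 0.003], [0.0, 0.003, -1.0]]
force: [0.0, -0.1, 3.9]
opening: 16.4
```

```bash
python3 -m crank '[[0,0,0,4,-0.3,0,0],[0,0,0,6,-0.4,0,0],[0,0,0,7,-0.5,0,0],[0,0,0,7,-0.5,0,0],[0,0,0,7,-0.5,0,0],[0,0,0,7,-0.5,0,0],[0,0,0,7,-0.5,0,0],[0,0,0,7,-0.5,0,0],[0,0,0,7,-0.5,0,0],[0,0,0,6,-0.4,0,0],[0,0,0,3,-0.3,0,0],[0,0,0,0,0,0,0]]';python3 -m crank '[[0,0,0,2,-0.1,0,0],[0,0,0,0,0,0,0],[0,0,0,0,0,0,0]]'
```

```text
clock: 92.42
eef_pos: [627.8, 12.6, 82.5]
eef_rot: [[-0.998, 0.066, -0.001], [0.066, 0.998, 0.003], [0.001, 0.003, -1.0]]
force: [-2.5, -0.2, 6.7]
opening: 16.6
clock: 92.8
eef_pos: [629.4, 12.5, 82.5]
eef_rot: [[-0.998, 0.066, -0.001], [0.066, 0.998, 0.003], [0.002, 0.003, -1.0]]
force: [-3.7, -0.2, 7.6]
opening: 16.6
```

```bash
for i in 1 2 3 4; do python3 -m crank '[[0,0,0,1.5,-0.1,0,0],[0,0,0,0,0,0,0],[0,0,0,0,0,0,0]]'|grep -E 'pos|force'; done
```

```text
eef_pos: [629.9, 12.5, 82.5]
force: [-6.6, -0.3, 9.9]
eef_pos: [629.9, 12.5, 82.4]
force: [-13.1, -0.4, 15.1]
eef_pos: [630.0, 12.5, 82.3]
force: [-17.9, -0.9, 19.4]
eef_pos: [630.1, 12.4, 82.3]
force: [-23.1, -0.9, 23.7]
```

```bash
python3 -m crank '[[0,0,0,-2.5,0.2,0,0],[0,0,0,-2,0.1,0,0],[0,0,0,0,0,0,0]]';python3 -m crank '[[0,0,0,-0.7,0,0,0],[0,0,0,0,0,0,0.3],[0,0,0,0,0,0,0.4],[0,0,0,0,0,0,0.4],[0,0,0,0,0,20,0.4],[0,0,0,0,0,50,0.4],[0,0,0,0,0,40,0.4],[0,0,0,-45,30,0,0.4],[0,0,0,-45,30,0,0.4],[0,0,0,-45,30,0,0.4],[0,0,0,-45,30,0,0.4]]'; python3 - <<'E'
from m2 import *
t=load('top');s=load('scene')
for f,b,n in((t,(222,110,300,200),'t'),(s,(222,195,302,266),'s')):
    for th in(185,190):
        cs,m,im=upcont(f,b,lambda h,S,v:(v>th)&(S<60))
        for p in cs:
            if len(p)>1000: print(n,th,cv2.minAreaRect(onplane(f,p,47)[:,:2].astype(np.float32)))
print('yellow');pairs(t,s,(270,140,305,180),(215,205,255,240),yel,47,800)
for q in cents(t,(205,120,275,200),blue): print(np.round(q,1),onplane(t,[q],64)[0].round(1))
print('pin',[(np.round(q,2),onplane(t,[q],61)[0].round(1)) for q in cents(t,(315,200,345,225),orange,100)],[(np.round(q,2),onplane(s,[q],61)[0].round(1)) for q in cents(s,(205,170,232,192),orange,100)])
crop(t,225,120,345,230,'t24.png',6.5);crop(s,200,165,290,260,'s24.png',8)
E
```

```text
clock: 94.68
eef_pos: [629.9, 12.4, 82.5]
eef_rot: [[-0.998, 0.066, -0.003], [0.066, 0.998, 0.003], [0.003, 0.003, -1.0]]
force: [-7.6, -0.5, 11.0]
opening: 16.5
clock: 96.05
eef_pos: [449.3, 133.7, 193.5]
eef_rot: [[-0.998, 0.065, 0.001], [0.065, 0.998, 0.004], [-0.001, 0.004, -1.0]]
force: [-0.2, -0.1, 1.0]
opening: 37.2
t 185 ((629.6649780273438, 12.368644714355469), (168.62118530273438, 167.25782775878906), 86.09366607666016)
t 190 ((629.496826171875, 11.774642944335938), (166.61279296875, 165.98973083496094), 86.04827880859375)
s 185 ((629.22998046875, 16.663368225097656), (163.69927978515625, 162.3564453125), 85.79832458496094)
s 190 ((629.2481079101562, 16.201568603515625), (162.1979217529297, 161.2318572998047), 85.83987426757812)
yellow
[286.  155.1] top [620.9 -98.6] scene [624.2 -94.8] tri [621.4 -97.8  43.2] gap 2.1
[264.  163.4] [586.6 -25.5  64. ]
[240.2 161. ] [592.8  53.7  64. ]
[266.1 139.7] [667.9 -30.3  64. ]
[242.4 137.2] [674.2  49.1  64. ]
pin [(array([326.97, 212.37]), array([ 429.3, -235.7,   61. ]))] []
```

View pics/t24.png

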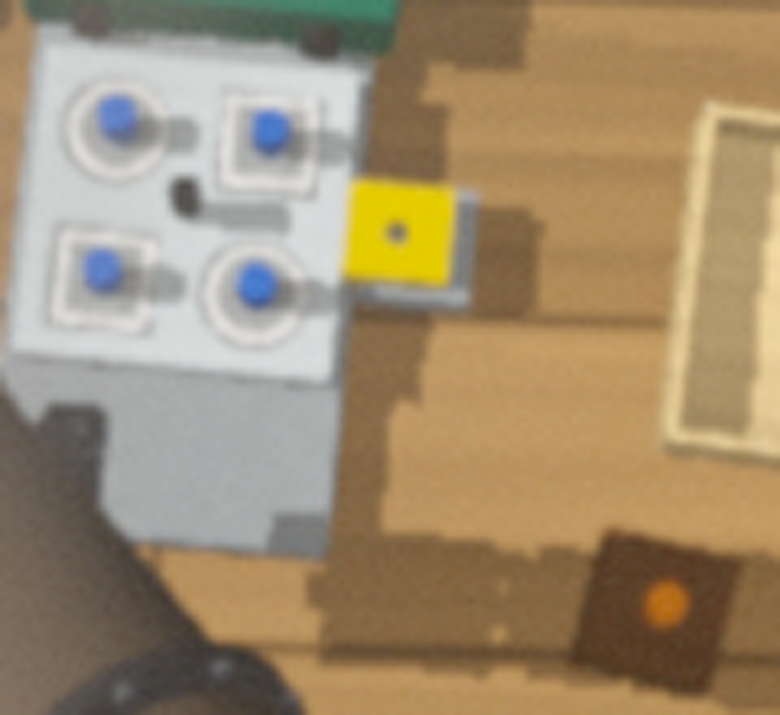

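View pics/s24.png

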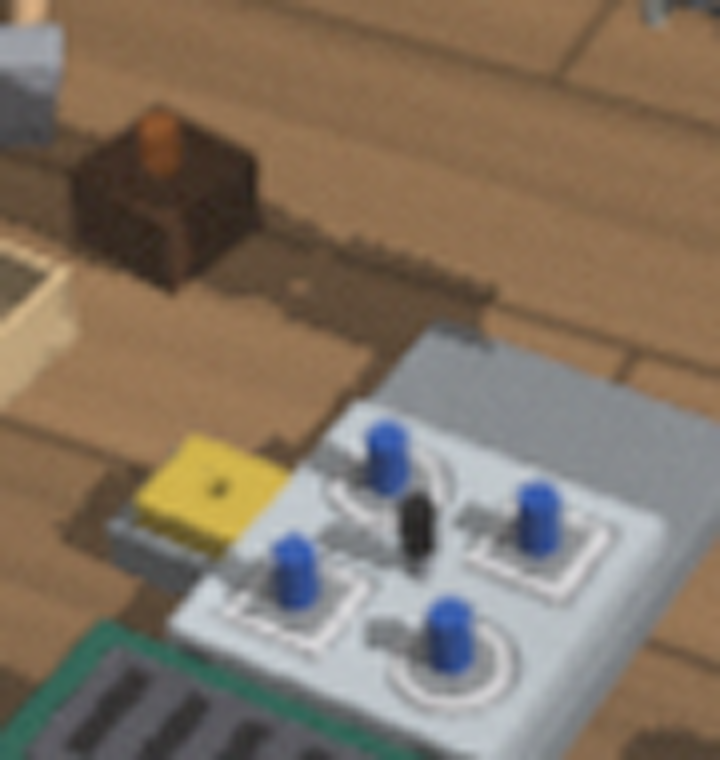

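```bash
python3 - <<'E'
from m2 import *
t=load('top');s=load('scene')
def dark(f,box,s_=8):
    u0,v0,u1,v1=box
    im=cv2.resize(f['frame'][v0:v1,u0:u1],None,fx=s_,fy=s_,interpolation=cv2.INTER_CUBIC)
    g=im[...,0].astype(float); w=np.clip(np.percentile(g,80)-15-g,0,None)
    y,x=np.mgrid[:g.shape[0],:g.shape[1]]
    return ((x*w).sum()/w.sum()+.5)/s_-.5+u0,((y*w).sum()/w.sum()+.5)/s_-.5+v0
a=np.radians(-4.12);R=np.array([[np.cos(a),-np.sin(a)],[np.sin(a),np.cos(a)]])
for f,b,c in((t,(282,152,290,160),(629.6,12.1)),(s,(223,222,232,230),(629.2,16.4))):
    q=dark(f,b); P=onplane(f,[q],47)[0]; r=R.T@(P[:2]-c); print(np.round(q,2),P.round(1),r.round(1), (np.array([629.5,12.45])+R@r).round(1))
    im=f['frame'][b[1]:b[3],b[0]:b[2],0]; print(im)
E
python3 -m crank '[[0,0,0,-2.5,-46,0,0.7],[0,0,0,-2.5,-46,0,0.7],[0,0,0,-2.5,-46,0,0.7],[0,0,0,-2.5,-46,0,0.7],[0,0,0,-2.5,-46,0,0.7],[0,0,0,-2.5,-46,0,0.7],[0,0,0,-2.5,-46,0,0.7],[0,0,0,-2.5,-46,0,0.7],[0,0,0,0,0,-50,0.7],[0,0,0,0,0,0,0.7],[0,0,0,0,0,0,0.7],[0,0,0,0,0,0,0.7]]'
```

```text
[285.59 155.26] [620.3 -97.3  47. ] [  -1.4 -109.7] [620.2 -96.9]
[[229 228 228 227 227 228 227 228]
 [229 227 223 214 213 221 227 228]
 [227 223 206 180 176 204 225 230]
 [229 219 190 146 139 182 222 229]
 [229 221 197 159 148 186 224 229]
 [228 226 218 199 198 212 227 228]
 [228 229 228 225 224 227 229 228]
 [227 229 228 229 230 227 229 228]]
[227.01 225.52] [621.3 -91.5  47. ] [  -0.2 -108.2] [621.6 -95.5]
[[211 207 209 207 208 211 205 199 186]
 [209 208 198 203 208 209 209 207 210]
 [208 209 205 196 190 197 210 209 210]
 [210 205 197 176 148 167 201 207 209]
 [207 204 193 156 130 175 205 208 207]
 [209 208 202 191 185 201 208 209 209]
 [210 208 209 209 209 208 208 208 207]
 [201 210 209 208 209 209 210 208 206]]
clock: 97.75
eef_pos: [431.8, -235.5, 143.8]
eef_rot: [[-0.998, 0.065, 0.001], [0.065, 0.998, 0.002], [-0.001, 0.002, -1.0]]
force: [-0.1, -0.1, -0.2]
opening: 64.1
```

```bash
python3 -m crank '[[0,0,0,-1.5,0.5,-50,0.7],[0,0,0,0,0,-18,0.7],[0,0,0,0,0,0,0.7],[0,0,0,0,0,0,0.7],[0,0,0,0,0,0,0.7]]';python3 -m crank '[[0,0,0,0,0,0,0],[0,0,0,0,0,0,0],[0,0,0,0,0,0,0],[0,0,0,0,0,0,0],[0,0,0,0,0,0,0],[0,0,0,0,0,0,0],[0,0,0,0,0,0,0],[0,0,0,0,0,0,0]]'; python3 -c "
from m2 import *
s=load('scene');print(robot.get_obs()['joint_positions'].round(2))
crop(s,180,140,260,205,'s25.png',9)"
```

```text
clock: 98.38
eef_pos: [429.9, -235.4, 75.4]
eef_rot: [[-0.998, 0.066, 0.001], [0.066, 0.998, 0.002], [-0.001, 0.002, -1.0]]
force: [0.3, 0.6, -1.0]
opening: 64.1
clock: 99.38
eef_pos: [429.0, -235.1, 74.1]
eef_rot: [[-0.998, 0.066, -0.001], [0.066, 0.998, 0.003], [0.001, 0.003, -1.0]]
force: [0.0, -0.6, -0.2]
opening: 0.5
[ 0.85  0.49 -0.6   2.03  0.4   0.74  1.51]
```

View pics/s25.png

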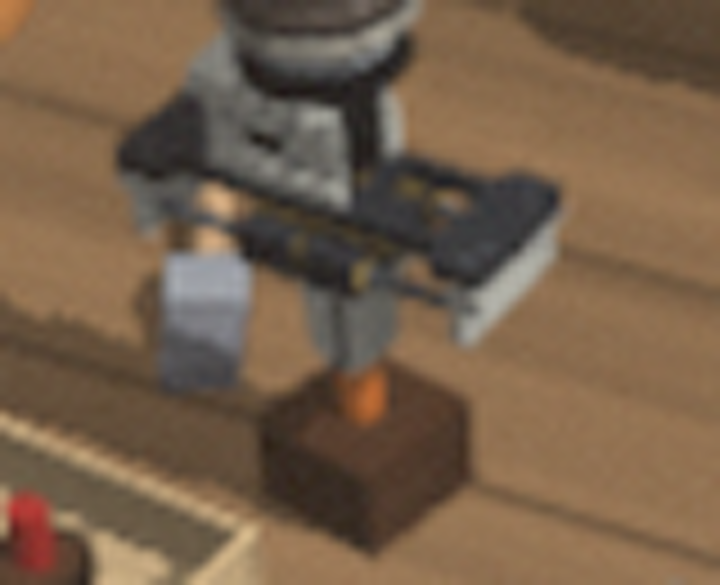

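```bash
python3 - <<'E'
from m2 import *
s=load('scene');t=load('top')
print('proj tip z50, TCP',proj(s,[[429,-235.1,50],[429,-235.1,74],[429,-235,61]]).round(1))
q=cents(s,(210,172,230,195),lambda h,S,v:(h>4)&(h<19)&(S>150)&(v>90),100);print(q,[onplane(s,[k],z)[0].round(1) for k in q for z in(48,55,61)])
crop(s,205,165,235,200,'s26.png',20)
E
```

```text
proj tip z50, TCP [[219.  184.1]
 [218.5 179.5]
 [218.8 182. ]]
[(220.0140931372549, 183.82909982174687)] [array([ 423.8, -233.2,   48. ]), array([ 430.9, -228.6,   55. ]), array([ 437. , -224.6,   61. ])]
```

View pics/s26.png

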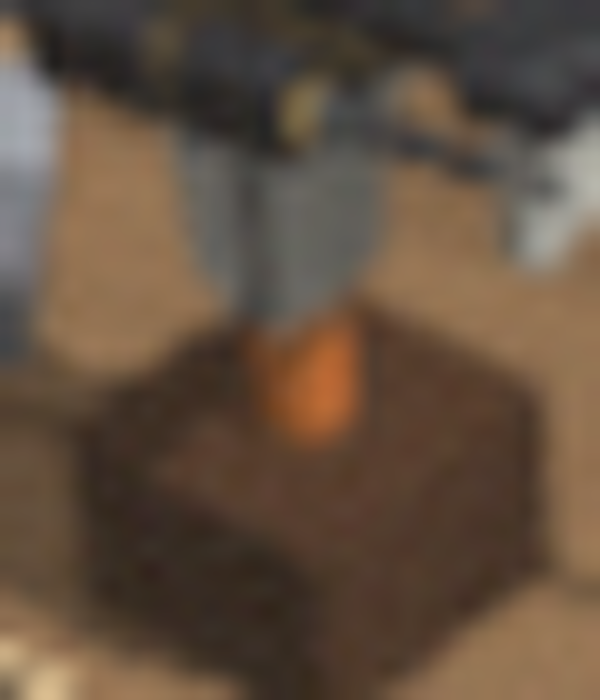

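```bash
python3 -m crank '[[0,0,0,0,0,0,0.7],[0,0,0,0,0,0,0.7],[0,0,0,0,0,0,0.7],[0,0,0,0,0,0,0.7]]'; python3 -c "
from m2 import *
s=load('scene')
crop(s,195,155,245,200,'s27.png',14)"
```

```text
clock: 100.02
eef_pos: [429.0, -235.1, 74.1]
eef_rot: [[-0.998, 0.066, -0.001], [0.066, 0.998, 0.003], [0.001, 0.003, -1.0]]
force: [-0.2, -0.4, 0.7]
opening: 35.7
```

View pics/s27.png

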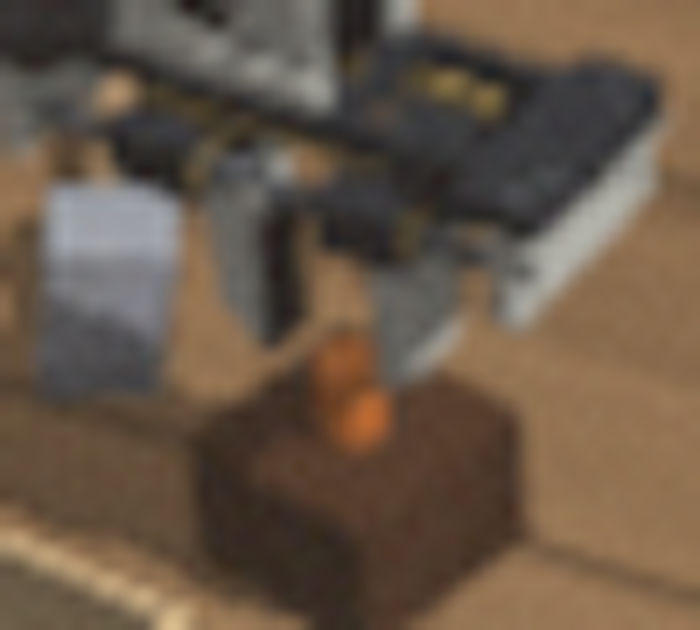

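```bash
python3 - <<'E'
from m2 import *
s=load('scene')
print('s22 obs 300.6,211.4',proj(s,[[426.4,119.5,13.7],[426.4,119.5,38]]).round(1))
print('s27 obs 218.7,181',proj(s,[[429,-235,49],[429,-235,74]]).round(1))
print('s10ish s17? ', proj(s,[[597,-26.7,69],[597,-26.7,94]]).round(1),'obs', (np.array([205,435])/9+[225,170]).round(1))
E
```

```text
s22 obs 300.6,211.4 [[299.2 215.5]
 [299.6 210.9]]
s27 obs 218.7,181 [[219.  184.3]
 [218.5 179.5]]
s10ish s17?  [[245.5 222.3]
 [245.2 217.4]] obs [247.8 218.3]
```

```bash
for i in 1 2 3 4; do python3 -m crank '[[0,0,0,0,0,-3,0.5],[0,0,0,0,0,0,0.5]]'|grep -E 'pos|force'; done; python3 -c "
from m2 import *
s=load('scene')
crop(s,195,155,245,200,'s28.png',14)"
```

```text
eef_pos: [428.8, -235.0, 70.9]
force: [-0.8, -0.3, 0.2]
eef_pos: [428.8, -235.0, 67.9]
force: [0.3, -0.8, 0.6]
eef_pos: [428.9, -235.0, 64.9]
force: [0.5, 0.0, 0.1]
eef_pos: [428.8, -235.0, 61.9]
force: [0.3, 0.2, -1.0]
```

View pics/s28.png

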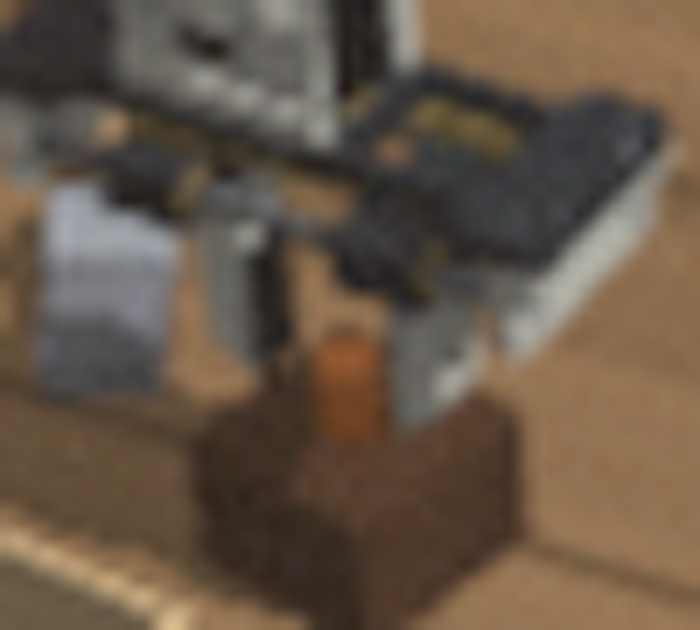

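```bash
python3 -m crank '[[0,0,0,0,0,-2.5,0.5],[0,0,0,0,0,0,0.5]]'|grep -E 'pos|force'; python3 -m crank '[[0,0,0,0,0,0,0],[0,0,0,0,0,0,0],[0,0,0,0,0,0,0],[0,0,0,0,0,0,0],[0,0,0,0,0,0,0],[0,0,0,0,0,0,0]]'; python3 -m crank '[[0,0,0,0,0,0,0],[0,0,0,0,0,0,0]]'
```

```text
eef_pos: [428.9, -235.0, 59.5]
force: [-0.5, 0.0, 0.4]
clock: 102.18
eef_pos: [429.0, -235.1, 59.6]
eef_rot: [[-0.998, 0.066, -0.001], [0.066, 0.998, 0.003], [0.001, 0.003, -1.0]]
force: [-0.4, -0.1, 0.4]
opening: 17.9
clock: 102.42
eef_pos: [429.1, -235.1, 59.6]
eef_rot: [[-0.998, 0.066, -0.001], [0.066, 0.998, 0.003], [0.001, 0.003, -1.0]]
force: [0.3, 0.1, 0.6]
opening: 17.6
```

```bash
python3 -m crank '[[0,0,0,0,0,0,0.5],[0,0,0,0,0,0,0.5],[0,0,0,0,0,0,0.5],[0,0,-0.1745,0,0,0,0.5],[0,0,-0.1745,0,0,0,0.5],[0,0,-0.1745,0,0,0,0.5],[0,0,-0.1745,0,0,0,0.5],[0,0,-0.1745,0,0,0,0.5],[0,0,-0.1745,0,0,0,0.5],[0,0,-0.1745,0,0,0,0.5],[0,0,-0.1745,0,0,0,0.5],[0,0,-0.1745,0,0,0,0.5]]'; python3 -m crank '[[0,0,0,0,0,0,0.5],[0,0,0,0,0,0,0],[0,0,0,0,0,0,0],[0,0,0,0,0,0,0],[0,0,0,0,0,0,0],[0,0,0,0,0,0,0],[0,0,0,0,0,0,0]]'
```

```text
clock: 103.92
eef_pos: [429.0, -235.0, 59.6]
eef_rot: [[0.071, 0.997, 0.003], [0.997, -0.071, 0.001], [0.001, 0.003, -1.0]]
force: [0.3, -0.8, -0.3]
opening: 46.1
clock: 104.8
eef_pos: [428.9, -235.2, 59.6]
eef_rot: [[0.066, 0.998, 0.003], [0.998, -0.066, 0.001], [0.001, 0.003, -1.0]]
force: [0.2, 0.1, -0.3]
opening: 18.0
```

```bash
python3 -m crank '[[0,0,0,0,0,0,0.5],[0,0,0,0,0,0,0.5],[0,0,0,0,0,0,0.5],[0,0,0.1745,0,0,0,0.5],[0,0,0.1745,0,0,0,0.5],[0,0,0.1745,0,0,0,0.5],[0,0,0.1745,0,0,0,0.5],[0,0,0.1745,0,0,0,0.5],[0,0,0.1745,0,0,0,0.5],[0,0,0.1745,0,0,0,0.5],[0,0,0.1745,0,0,0,0.5],[0,0,0.1745,0,0,0,0.5]]'; python3 -m crank '[[0,0,0,0,0,0,0.5],[0,0,0,0,0,0,0.5],[0,0,0,0,0,0,0],[0,0,0,0,0,0,0],[0,0,0,0,0,0,0],[0,0,0,0,0,0,0],[0,0,0,0,0,0,0],[0,0,0,0,0,0,0]]'; python3 -m crank '[[0,0,0,0,0,10,0],[0,0,0,0,0,30,0],[0,0,0,0,0,30,0],[0,0,0,0,0,20,0],[0,0,0,0,0,0,0],[0,0,0,0,0,0,0]]'; python3 -c "
from m2 import *
s=load('scene')
crop(s,190,135,245,200,'s29.png',11)"
```

```text
clock: 106.3
eef_pos: [429.0, -235.2, 59.6]
eef_rot: [[-0.998, 0.06, -0.001], [0.06, 0.998, 0.003], [0.001, 0.003, -1.0]]
force: [0.6, 0.5, 0.8]
opening: 46.0
clock: 107.3
eef_pos: [429.0, -235.0, 59.7]
eef_rot: [[-0.998, 0.066, -0.001], [0.066, 0.998, 0.003], [0.001, 0.003, -1.0]]
force: [0.0, -0.0, 1.5]
opening: 17.7
clock: 108.05
eef_pos: [428.6, -235.1, 149.2]
eef_rot: [[-0.998, 0.066, -0.001], [0.066, 0.998, 0.004], [0.002, 0.003, -1.0]]
force: [-0.2, 0.1, -0.3]
opening: 18.1
```

View pics/s29.png

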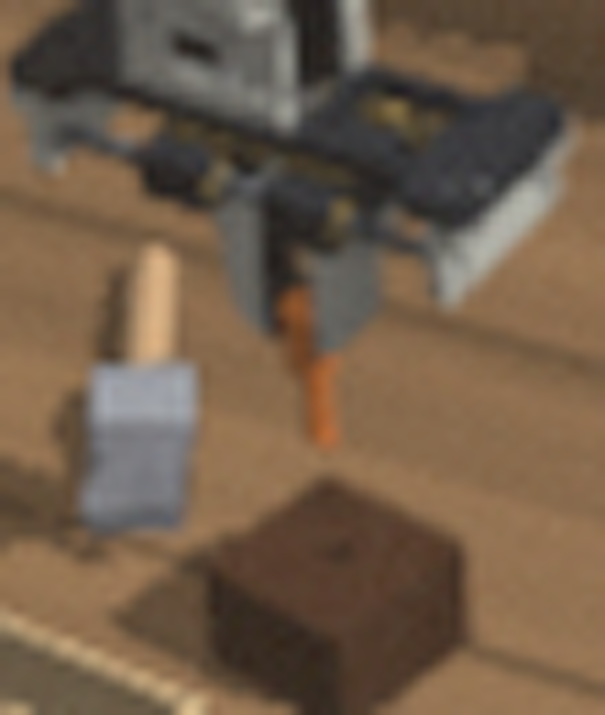

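```bash
python3 - <<'E'
from m2 import *
t=load('top');s=load('scene')
q=np.array([340.5,548.5])/11-.5+[190,135]
print('scene stand hole',q,onplane(s,[q],48)[0])
P=proj(s,[[429,-235.1,48]])[0];print(P)
crop(t,310,195,350,230,'t30.png',15)
print(s['frame'][181:189,216:226,0])
E
```

```text
scene stand hole [220.45454545 184.36363636] [ 426.05226504 -229.84438055   48.        ]
[218.98654441 184.43532513]
[[ 93  85  82  84  84  84  86  86  90 101]
 [ 89  86  86  88  83  85  84  87  85  87]
 [ 89  92  92  91  89  89  86  85  85  89]
 [ 89  92  86  82  79  77  84  90  86  88]
 [ 89  90  88  78  72  68  84  90  89  91]
 [ 87  90  86  87  83  83  89  88  87  90]
 [ 90  89  91  91  88  88  90  88  90  89]
 [ 90  88  90  92  88  90  89  91  88  87]]
```

View pics/t30.png

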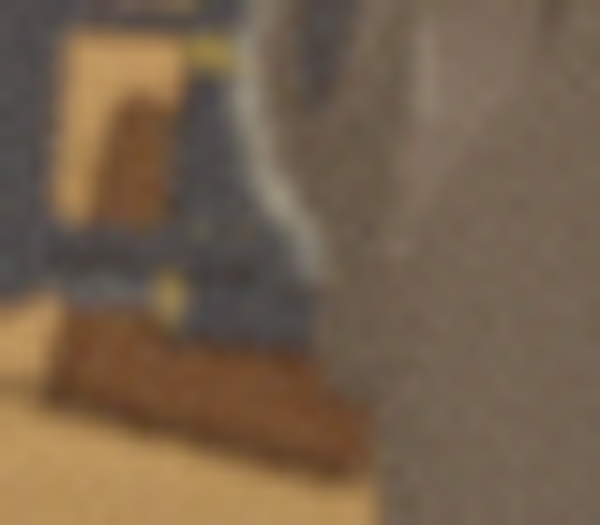

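```bash
python3 -m crank '[[0,0,0,38.5,27.8,0,0],[0,0,0,38.5,27.8,0,0],[0,0,0,38.5,27.8,0,0],[0,0,0,38.5,27.7,0,0],[0,0,0,38.5,27.7,0,0],[0,0,0,0,0,0,0],[0,0,0,0,0,-30,0],[0,0,0,0,0,-18,0],[0,0,0,0,0,0,0],[0,0,0,0,0,0,0],[0,0,0,0,0,0,0],[0,0,0,0,0,0,0]]'; python3 -c "
from m2 import *
s=load('scene')
crop(s,200,185,260,245,'s31.png',12)"
```

```text
clock: 109.7
eef_pos: [621.9, -96.4, 102.4]
eef_rot: [[-0.998, 0.066, 0.0], [0.066, 0.998, 0.003], [-0.0, 0.003, -1.0]]
force: [-0.2, 0.9, -0.9]
opening: 17.9
```

View pics/s31.png

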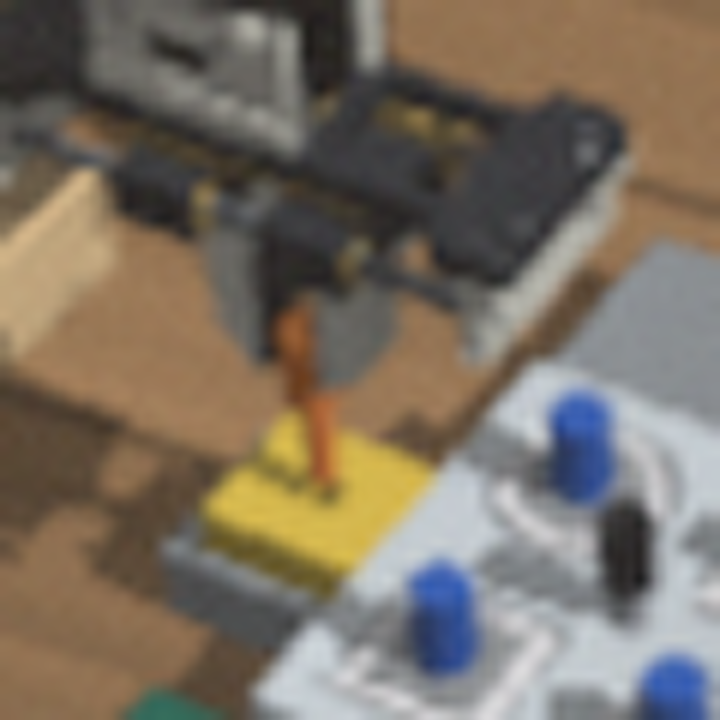

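```bash
for i in 1 2 3 4 5 6; do python3 -m crank '[[0,0,0,0,0,-2,0],[0,0,0,0,0,0,0]]'|grep -E 'pos|force'; done
```

```text
eef_pos: [621.3, -96.3, 99.4]
force: [0.1, -0.7, -0.3]
eef_pos: [621.4, -96.3, 97.4]
force: [0.1, -0.2, -0.7]
eef_pos: [621.4, -96.3, 95.4]
force: [-0.5, 0.6, -0.4]
eef_pos: [621.4, -96.3, 93.4]
force: [-0.2, -0.1, -1.2]
eef_pos: [621.4, -96.3, 91.4]
force: [0.2, 0.3, -1.4]
eef_pos: [621.4, -96.3, 89.4]
force: [1.3, 0.3, -1.4]
```

```bash
for i in 1 2 3 4 5 6 7; do python3 -m crank '[[0,0,0,0,0,-3.5,0],[0,0,0,0,0,0,0]]'|grep -E 'pos|force'; done
```

```text
eef_pos: [621.2, -96.3, 85.7]
force: [-0.7, -0.1, -0.8]
eef_pos: [621.3, -96.3, 82.3]
force: [0.8, -0.5, -1.0]
eef_pos: [621.3, -96.4, 78.8]
force: [1.1, -0.2, 0.2]
eef_pos: [621.3, -96.3, 75.3]
force: [-0.1, -0.9, -1.0]
eef_pos: [621.3, -96.3, 71.8]
force: [0.4, -0.8, -1.3]
eef_pos: [621.3, -96.3, 68.3]
force: [-0.3, -1.3, -0.8]
eef_pos: [621.4, -96.3, 64.8]
force: [-0.1, -0.5, -1.4]
```

```bash
for i in 1 2 3 4 5; do python3 -m crank '[[0,0,0,0,0,-1.5,0],[0,0,0,0,0,0,0]]'|grep -E 'pos|force'; done
```

```text
eef_pos: [621.5, -96.4, 63.5]
force: [-0.1, -0.4, -1.4]
eef_pos: [621.5, -96.4, 62.0]
force: [0.4, -1.6, -0.5]
eef_pos: [621.4, -96.4, 60.5]
force: [-0.2, -0.6, -2.0]
eef_pos: [621.4, -96.4, 59.0]
force: [0.5, -1.2, -0.4]
eef_pos: [621.7, -96.3, 58.6]
force: [-2.7, -0.5, 8.5]
```

Head on the lug. Release, retreat and check everything.

```bash
python3 -m crank '[[0,0,0,0,0,0.5,0],[0,0,0,0,0,0,0.4],[0,0,0,0,0,0,0.4],[0,0,0,0,0,0,0.4],[0,0,0,0,0,30,0.4],[0,0,0,0,0,50,0.4],[0,0,0,0,0,60,0.4],[0,0,0,-40,-30,0,0.4],[0,0,0,-45,-40,0,0.4],[0,0,0,-45,-40,0,0.4],[0,0,0,-45,-40,0,0.4]]';python3 -m crank '[[0,0,0,0,-40,0,0.4],[0,0,0,0,0,0,0.4]]'; python3 - <<'E'
from m2 import *
t=load('top');s=load('scene')
for q in cents(t,(205,120,275,200),blue): print(np.round(q,1),onplane(t,[q],64)[0].round(1))
cs,m,im=upcont(t,(222,110,300,200),lambda h,S,v:(v>188)&(S<60))
for p in cs:
    if len(p)>1000: print(cv2.minAreaRect(onplane(t,p,47)[:,:2].astype(np.float32)))
crop(s,200,180,300,260,'s32.png',7.5);crop(t,225,120,325,200,'t32.png',7.5)
cv2.imwrite('pics/tf.png',t['frame'][:,:,::-1]);cv2.imwrite('pics/sf.png',s['frame'][:,:,::-1])
E
```

```text
clock: 115.62
eef_pos: [445.0, -247.3, 198.1]
eef_rot: [[-0.998, 0.066, -0.001], [0.066, 0.998, 0.003], [0.001, 0.003, -1.0]]
force: [-0.2, -0.6, 0.7]
opening: 36.5
clock: 115.88
eef_pos: [445.3, -290.0, 197.9]
eef_rot: [[-0.997, 0.072, -0.001], [0.072, 0.997, 0.002], [0.001, 0.002, -1.0]]
force: [0.4, 0.4, -0.7]
opening: 36.7
[264.  163.4] [586.7 -25.5  64. ]
[240.2 160.8] [593.2  53.9  64. ]
[266.1 139.7] [667.9 -30.3  64. ]
[242.4 137.2] [674.5  49.2  64. ]
((629.4607543945312, 11.902885437011719), (166.8533172607422, 165.79571533203125), 86.03609466552734)
```

View pics/s32.png

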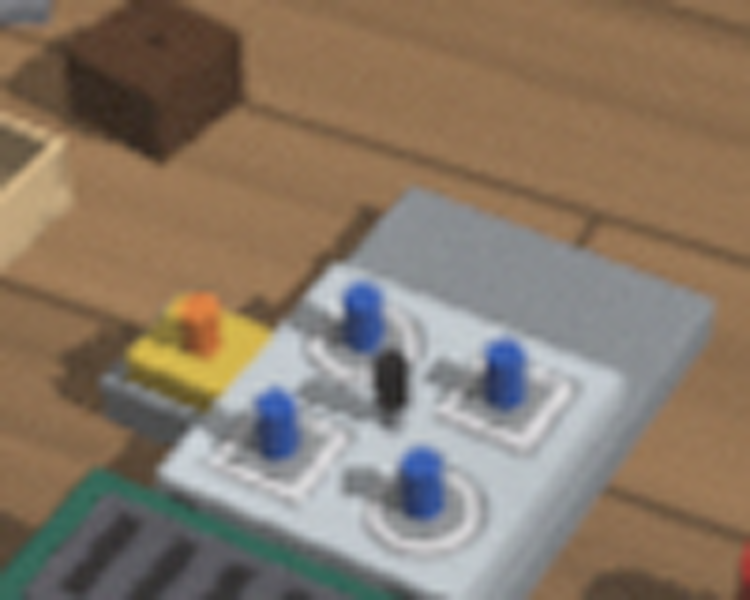

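View pics/t32.png

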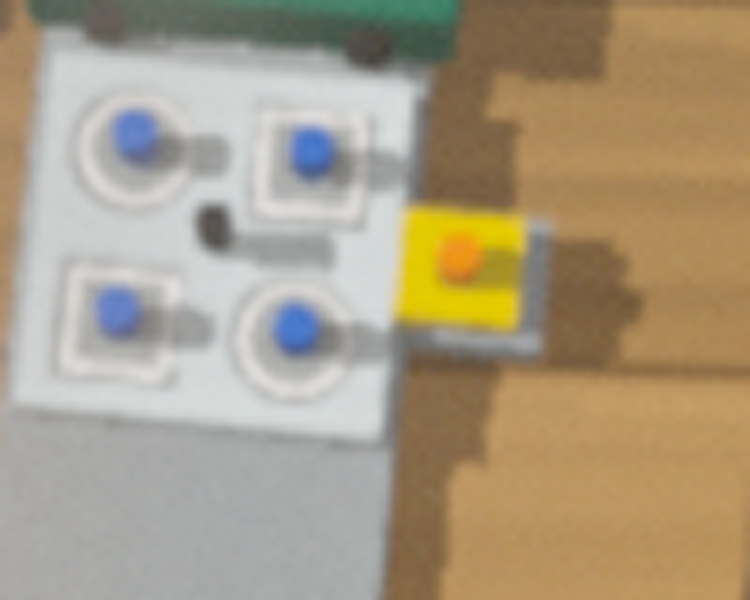

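View pics/tf.png

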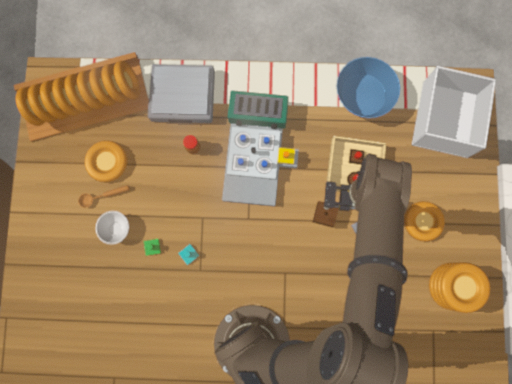

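View pics/sf.png

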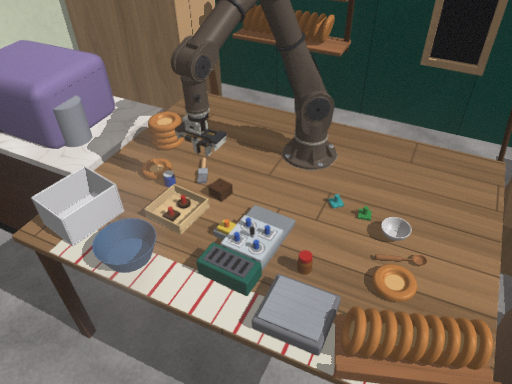

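```bash
python3 -c "
from station import robot
o=robot.get_obs();print(o['clock'],o['force']);print(robot.sign_off())"
```

```text
115.975 [0.586672   0.95677713 0.81086494]
the job is handed in; nothing more can be done
None
```

I finished the whole job and handed it in at about 116 s. Both worn dies (one round, one square) are in the crate, and all four fresh dies are in pockets of their own shape. The carrier is home, and the orange pin is through the lug.

**Last checks**
- **Dies:** The four blue knobs sit on the 80 mm grid, and the scene view shows all four dies flat in their pockets.
- **Carrier:** It stopped against its end stop after 70 mm of travel. The final picture puts it at x 629.5, the same place as before the pin went in.
- **Pin:** It slid in with no side force. When its head met the lug, the force reached 8.5 N at the expected height.
- **Other things:** The bread, the look-alike dies and the other things on the counter look unmoved in the final pictures.

**What went wrong or disagreed**
- **Square die 1 knocked aside:** It was moved during the run. I measured it again before picking it up.
- **Square die 2 jammed:** On the first try it caught on the pocket rim, at about 15 N. I set it down on the table, centred it in the grip and seated it without force on the second try.
- **First pin grasp missed:** The gripper closed on nothing because the fingertips look shorter than the stated 25 mm. I gripped lower and it held.
- **Camera views disagreed:** The scene and top views differed by up to about 6 mm sideways. I used the handle and pin positions felt with the gripper to settle it.

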